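# Stand a framed filter plate in the empty slot of a rack

## Task

Lay the framed filter plate from the table on the sloping rest, foot on the ledge and grip tab uppermost, and let go of it there so that you can change your grip. Then take it again and stand it upright in the empty slot of the slotted rack, tab up and fully down on the slot's floor. Do not drop it, and leave the two stored plates and the bottles and mirror mount round about where they stand.

Things in the scene. Friction and masses are not known exactly. Their poses are not given: they have to be found in the camera images.
- filter: Framed filter plate, loose, 0.13-0.25 kg, starts flat on the table: black frame round a glass pane, 130x50x14 mm. Origin at its centre; x along its length to the grip tab, y across its width, z face normal. Frame 100x50 mm (x -65 to +35 mm); tab 30 mm wide, 30 mm long (x +35 to +65), flush with both faces. Faces alike, either may face forward. Centre of mass at x = -4 mm.
- filter_foot (a point): Centre of the plate's foot end (opposite the tab), at x = -65 mm of filter.
- rest: Sloping rest, fixed, bare aluminium: base 120x70x8 mm, origin at the centre of its underside. A ramp 40 mm wide rises at 45 degrees towards its +x; a ledge square to the ramp, 12 mm high, stops its low end. The ramp carries only the first 75 mm above the ledge: the upper part and tab of a plate lying there stand free in the air, with room for a finger below.
- rest_corner (a point): Middle of the line where the ramp's surface meets the ledge: at (-40, 0, 34) mm in rest. A plate lying home has its centre 65 mm up the slope from here and 7 mm off the ramp.
- rack: Slotted rack, fixed, bare aluminium: base 70x148 mm, 8 mm thick, origin at the centre of its underside. Three slots, at y = -46, 0, +46 mm; plates stand in them with their 50 mm width along the rack's x. A slot is 17 mm wide in y (between ribs with rounded tops, 47.5 mm above the table) and 54 mm long in x (between two cheeks 50 mm above the table). Two slots are taken, one is empty.
- gap_pad: Thin black rubber pad, fixed, 46x12x1.5 mm, in the middle of the empty slot's floor. Origin at the centre of its underside, 8 mm above the table; x along the slot (the way the plate's width lies), y across it, z up. The plate's foot shall stand on it, 9.5 mm above the table.
- stored_plate_0: A plate like the filter plate, loose, standing tab up in a slot of the rack. Origin at the centre of its foot, z up; its 50 mm width lies along the rack's x; its top is 138 mm above the table.
- stored_plate_1: The other stored plate, the same.
- mirror_mount_3: Bystander, loose: square mirror on a black post holder, 56 x 52 x 154 mm. Origin at the centre of its underside.
- amber_bottle: Bystander, loose: amber glass bottle, 73 mm diameter, 160 mm tall. Origin at the centre of its underside.
- dark_bottle: Bystander, loose: small black bottle, 38 mm diameter, 90 mm tall. Origin at the centre of its underside.
- glue_bottle: Bystander, loose: yellow bottle with a nozzle, 50 mm diameter, 151 mm tall. Origin at the centre of its underside.
Things that resemble listed ones, but are neither listed nor needed, are in the scene too. What is shaped like the filter but blue is not meant. Leave any green look-alike of the stored_plate_1 alone.

How it is judged:
On the way:
1. the plate lies on the sloping rest, foot at the ledge and tab up, let go and still (angle between filter's own x axis and vertical between 0.62 and 0.95 rad and angle between the y axis of filter and the y axis of rest, either way round below 0.3 rad and distance between filter_foot and rest_corner below 0.025 m and contact force between the fingers and filter below 0.05 N and linear speed of filter below 0.02 m/s), for 0.2 s.
At the end, for the whole second after the job is handed in: The filter plate stands tab up in the empty slot, upright within 0.08 rad, foot within 6 mm of the pad's middle and at most 3.5 mm above the pad, width along the slot within 0.15 rad, let go and still; both stored plates stand upright within 0.15 rad (angle between filter's own x axis and vertical below 0.08 rad and horizontal distance between filter_foot and gap_pad below 0.006 m and z of filter_foot in the frame of gap_pad below 0.005 m and angle between the y axis of filter and the x axis of gap_pad, either way round below 0.15 rad and linear speed of filter below 0.05 m/s and contact force between the fingers and filter below 0.05 N and angle between each of stored_plate_0, stored_plate_1's own z axis and vertical below 0.15 rad); the robot touches nothing.
It fails at once if the plate is dropped (moves faster than 0.4 m/s while not held) (linear speed of filter above 0.4 m/s and contact force between the fingers and filter below 0.05 N).
It fails at once if a stored plate is shifted more than 15 mm (distance of any of stored_plate_0, stored_plate_1 from where it was at the start of the episode above 0.015 m).
It fails at once if a bottle or the mirror mount is shifted more than 30 mm (distance of any of mirror_mount_3, amber_bottle, dark_bottle, glue_bottle from where it was at the start of the episode above 0.03 m).
It also fails if it takes over 61 s, if anything falls off the work surface, if the arm or the gripper's body presses on something with over 40 N, if the wrist force passes 120 N, or if a joint passes its speed limit or range.

## Robot

A 7-joint arm with a two-finger parallel gripper is mounted at the origin on the work surface; the furniture and walls round the work are solid. World frame = base frame: x ahead of the robot, y to its left, z up, the work surface at z = 0. Lengths are in m, angles in rad, forces in N, time in s.
With the tool pointing down it reaches from about 0.35 to 0.9 m from the base axis. Payload 8.1 kg.
Tool frame: the origin (TCP) lies on the centre line of the jaws, within the pads' length; the fingertips stand 14 mm ahead of it and the grasp point (between the pads) lies 5 mm behind it (arm.tip_reach is the distance from the TCP to the fingertips, in m); z points along the fingers, y is the direction in which the jaws open and shut (so a half turn about z gives the same grasp; the last joint's range is limited). The gripper opens to 92 mm and grips with 3 to 60 N. Pads are 19 mm wide; open, the fingers measure 130 mm over their backs; the gripper's body (75 mm by 190 mm) begins 47 mm behind the grasp point.
Start: joints at [-1.254, 0.434, 0.025, 1.573, -0.012, 1.134, -0.075], TCP at [0.255, 0.571, 0.203] pointing down, gripper open.
Joint ranges: [-2.62, 2.62], [-0.44, 2.09], [-1.27, 1.32], [0.08, 2.57], [-1.32, 4.46], [0.12, 2], [-2.74, 2.74]. Speed limits (rad/s): [2.22, 2.22, 3.01, 3.01, 3.14, 3.14, 3.14].

## Interface

Orientations are given as a rotation vector (axis times angle).
In Python, from cell import sensors, vision, arm, nets gives the robot as it stands.
- The arm moves only by the shell command python3 -m handwheel 'ROWS' [FORCE]. ROWS is JSON, a list of rows, each an object of numbers: "tx", "ty", "tz": the shift along the tool's x, y, z in cm; "wx", "wy", "wz": the turn, a rotation vector about the tool's x, y, z in degrees; "claw": the opening, from 0 (shut) to 1 (fully open). A call has 1 to 12 rows; each row is the pose to reach, as a shift and turn from the pose commanded when the call began, along the tool's axes at that moment; what a row does not reach only later rows make up. A row lasts 1/12 s, in which the tool goes at most 41.7 mm and 7.16 degrees, less where a joint would pass 70% of its speed; a pose out of reach is approached as far as the arm can. A call with a gripper value outside its range is refused whole. The fingers move at their own pace and stop on an object; FORCE is the grip in N (left out, the last holds). Time passes only in rows, so rows that repeat a pose let the fingers close. It gives the time, the measured TCP pose, the force and the opening at its end, in the units of the state.
- sensors.observe(): the state, without advancing time (a new reading comes with each control period).
- vision.get_image(name): name is "scene" or "top"; returns (picture, depth): 420x560x3 uint8, blue, green, red; 420x560 float32, m along the optical axis (not along the pixel's ray), 0 where there is no reading.
- vision.camera_model(name): a dict with "K" (3x3 intrinsics, pixels), "xyz" and "attitude" of the camera in the world. Camera axes: x right, y down, z forward; pixel columns grow to the right and rows downward; lengths in m; the calibration is good to about 2 mm. A picture is of the moment at which its call begins. camera_model takes no time and is no camera call.
- arm.sign_off(): hands the job in, once; it reports no verdict.
Trained networks look in the newest picture that a camera, given by its name, has taken for a name from the list of things; names that differ only in an ending like _2 or _b are one class to them, and where a whole thing is asked for, a point or a joint stands for the part that bears it (a point fixed in the world has none). Each returns a list of dicts, best first, with "score" (0 to 1); they miss things now and then, are a little off and sometimes report something else, mostly with a low value. They report only what shows in the picture. A call takes as long as a camera call. They do not tell look-alikes from the thing itself.
- nets.cut_out(label, camera): "region" (420x560 bool, what is visible of it) and "uv" ([column, row] in pixels, amid what is visible of it).
The state is a dict: "clock": time; "joints": joint angles; "dq": joint speeds; "joint_efforts": joint torques, N m; "position": TCP position; "ee_rot": TCP orientation; "force": force on the tool from outside, world axes, zero at the start; "ft_torque": the same for the moment, N m; "width": opening from 0.0 (shut) to 1.0 (fully open).
Only numpy, scipy, OpenCV 4.12 (cv2) and the standard library are available. Lean on these libraries where they do the work, as an engineer would, in place of code of your own. Each camera call takes 0.05 s, during which the arm holds its last target.

## Working session

There is one attempt and no reset: what is moved stays moved. The work goes in short steps, Python scripts to look and compute and a shell command to move; the robot and the scene stay as the last step left them, time stands still between calls to the robot, and variables do not carry over. Pictures are saved under pics/ and viewed, and the job is handed in when it is done.

```bash
ls; mkdir -p pics; python3 - <<'E'
from cell import sensors, vision, arm, nets
import cv2
print(sensors.observe())
for n in("scene","top"):
    p,d=vision.get_image(n); cv2.imwrite(f"pics/{n}0.png",p); print(vision.camera_model(n))
E
```

```text
pics
{'clock': 0.0, 'joints': array([-1.25358706,  0.43519515,  0.0249625 ,  1.57411443, -0.01157593,
        1.13398939, -0.07509085]), 'dq': array([-0.00016754, -0.00156729,  0.00074018, -0.00012568, -0.00147187,
       -0.00148453, -0.00017716]), 'joint_efforts': array([ 6.50069087e-04, -6.67854667e+01,  9.85529982e-01, -3.14467943e+01,
       -6.03740662e-02,  4.27771476e-02,  2.06618838e-04]), 'position': array([0.25457339, 0.57019628, 0.20185548]), 'ee_rot': array([-6.54630946e-01, -3.07245789e+00,  2.43880504e-03]), 'force': array([ 0.64178887, -0.14487713, -0.56243134]), 'ft_torque': array([-0.00298173, -0.04180634,  0.06324652]), 'width': 1.0008097040674993}
{'K': array([[487.26792408,   0.        , 275.8485166 ],
       [  0.        , 487.26792408, 214.94330663],
       [  0.        ,   0.        ,   1.        ]]), 'xyz': array([-0.03036142, -0.88066968,  1.11124875]), 'attitude': array([-2.26234093,  0.57649132, -0.27647354])}
{'K': array([[393.55751693,   0.        , 279.71282537],
       [  0.        , 393.55751693, 209.24907875],
       [  0.        ,   0.        ,   1.        ]]), 'xyz': array([0.05570473, 0.17941382, 1.38267042]), 'attitude': array([-1.91604737,  2.17691891, -0.36842536])}
```

View pics/scene0.png

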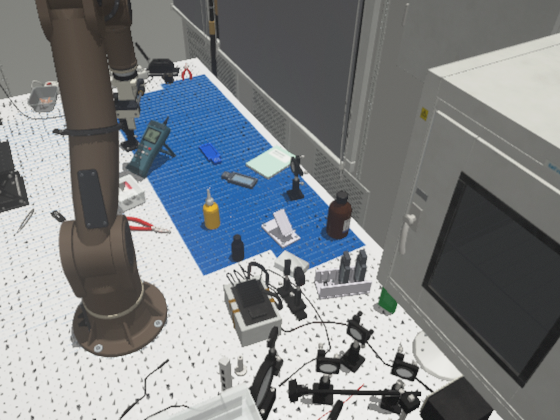

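View pics/top0.png

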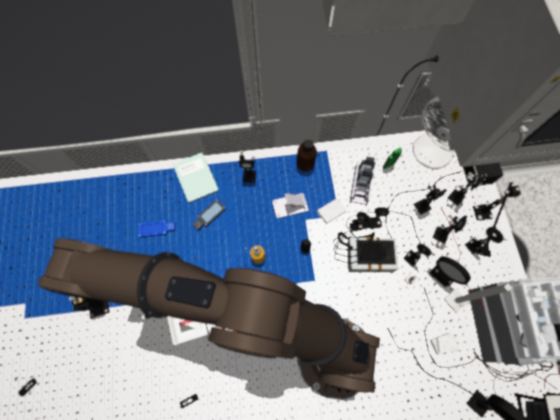

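The scene view shows the black framed plate at about (239,180), with its blue look-alike at (210,153). The rest is at (283,230), the rack with two plates at (348,278), and a green look-alike beside it at (388,298). In the top view the plate is at (209,213), the rest at (291,204) and the rack at (364,180).

```bash
cat > h.py <<'E'
import numpy as np, cv2
from scipy.spatial.transform import Rotation as R
from cell import sensors, vision, arm, nets
def cloud(cam,d):
    m=vision.camera_model(cam);K=m["K"]
    v,u=np.mgrid[:420,:560]
    P=np.stack([(u-K[0,2])/K[0,0]*d,(v-K[1,2])/K[1,1]*d,d],-1)
    P=P@R.from_rotvec(m["attitude"]).as_matrix().T+m["xyz"]
    P[d<=0]=np.nan
    return P
def proj(cam,p):
    m=vision.camera_model(cam);q=(np.atleast_2d(p)-m["xyz"])@R.from_rotvec(m["attitude"]).as_matrix()
    q=q@m["K"].T
    return q[:,:2]/q[:,2:]
E
python3 - <<'E'
from h import *
np.set_printoptions(precision=3,suppress=True)
I={}
for n in("scene","top"):
    p,d=vision.get_image(n); P=cloud(n,d); I[n]=p
    np.savez(f"d_{n}.npz",p=p,P=P)
    for l in ["filter","rest","rack","stored_plate_0","gap_pad","mirror_mount_3","amber_bottle","dark_bottle","glue_bottle"]:
        for k in nets.cut_out(l,n)[:3]:
            if k["score"]<.3: continue
            r=k["region"];q=P[r];q=q[~np.isnan(q[:,0])]
            print(n,l,round(k["score"],2),k["uv"],r.sum(),np.median(q,0),np.percentile(q,2,0),np.percentile(q,98,0))
def crop(n,c,w,s): 
    x,y=c; return cv2.resize(I[n][y-w:y+w,x-w:x+w],(s,s),interpolation=cv2.INTER_CUBIC)
cv2.imwrite("pics/crop1.png",np.vstack([np.hstack([crop("scene",(228,170),35,290),crop("scene",(283,230),35,290)]),np.hstack([crop("scene",(350,275),40,290),crop("top",(364,180),35,290)])]))
E
```

```text
scene filter 0.62 [210.8, 149.4] 281 [0.511 0.573 0.012] [0.487 0.506 0.005] [0.535 0.636 0.019]
scene filter 0.55 [241.4, 177.9] 385 [0.54  0.373 0.012] [0.494 0.32  0.   ] [0.586 0.427 0.019]
scene rest 0.65 [281.4, 231.7] 723 [0.532 0.063 0.013] [0.504 0.02  0.003] [0.57  0.133 0.084]
scene rack 0.64 [340.3, 286.2] 1178 [ 0.569 -0.212  0.028] [ 0.511 -0.252  0.002] [ 0.644 -0.15   0.053]
scene rack 0.56 [239.9, 178.7] 360 [0.541 0.375 0.012] [0.496 0.321 0.002] [0.587 0.424 0.02 ]
scene stored_plate_0 0.81 [361.9, 266.9] 301 [ 0.627 -0.219  0.087] [ 0.617 -0.24   0.019] [ 0.635 -0.193  0.14 ]
scene stored_plate_0 0.79 [343.1, 266.8] 333 [ 0.584 -0.204  0.086] [ 0.573 -0.225  0.004] [ 0.647 -0.122  0.141]
scene stored_plate_0 0.78 [386.8, 301.9] 314 [ 0.652 -0.318  0.03 ] [ 0.641 -0.344 -0.   ] [ 0.672 -0.277  0.071]
scene gap_pad 0.46 [282.0, 228.7] 798 [0.533 0.063 0.012] [0.503 0.019 0.001] [0.584 0.136 0.085]
scene mirror_mount_3 0.82 [295.8, 174.3] 430 [0.672 0.21  0.08 ] [0.655 0.19  0.004] [0.732 0.28  0.155]
scene amber_bottle 0.8 [338.8, 218.5] 954 [ 0.689 -0.022  0.091] [
[... 776 characters left out ...]
66.8] 167 [ 0.628 -0.212  0.107] [ 0.604 -0.24   0.012] [ 0.66  -0.191  0.142]
top stored_plate_0 0.57 [394.7, 161.2] 203 [ 0.651 -0.317  0.074] [ 0.641 -0.345  0.004] [ 0.661 -0.297  0.134]
top gap_pad 0.58 [250.0, 168.6] 374 [0.668 0.216 0.068] [ 0.653  0.189 -0.001] [0.708 0.241 0.157]
top mirror_mount_3 0.67 [246.4, 164.1] 376 [0.668 0.216 0.069] [ 0.653  0.189 -0.001] [0.751 0.241 0.157]
top amber_bottle 0.93 [306.5, 157.0] 507 [0.684 0.002 0.11 ] [ 0.667 -0.032  0.011] [0.719 0.031 0.163]
top amber_bottle 0.47 [288.9, 206.3] 564 [0.53  0.082 0.011] [0.502 0.026 0.003] [0.565 0.133 0.085]
top glue_bottle 0.75 [256.3, 254.0] 210 [0.351 0.215 0.084] [0.337 0.193 0.008] [0.376 0.238 0.145]
```

View pics/crop1.png

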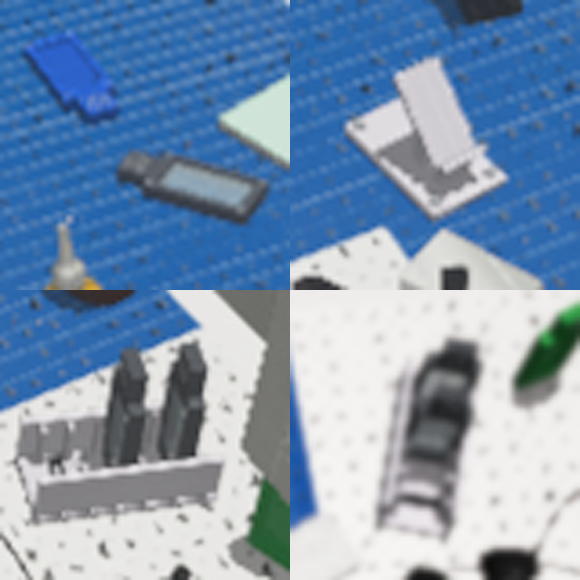

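The crop confirms it. The plate at scene (240,180) is the one with the black frame and glass pane, and its tab points towards the upper left; the one at (210,153) is blue. The empty slot is the left one, at the low-x end of the rack. The third "plate" is the green look-alike and stands away from the rack. Next I fit the poses.

```bash
cat > fit.py <<'E'
from h import *
from scipy.optimize import minimize
def box(x0,x1,y0,y1,z0,z1): return np.array([[x,y,z] for x in(x0,x1) for y in(y0,y1) for z in(z0,z1)])*1e-3
def place(b,p): # x,y,yaw
    c,s=np.cos(p[2]),np.sin(p[2]); return b@np.array([[c,s,0],[-s,c,0],[0,0,1]])+[p[0],p[1],0]
S=4
def mask(cam,boxes,p):
    m=np.zeros((420*S,560*S),np.uint8)
    for b in boxes:
        uv=proj(cam,place(b,p)); h=cv2.convexHull(((uv+.5)*S*16).astype(np.int32))
        cv2.fillConvexPoly(m,h,1,cv2.LINE_8,4)
    return m
s2=2**-.5
def prism(pts,y0,y1): return np.array([[x,y,z] for x,z in pts for y in(y0,y1)])*1e-3
FILT=[box(-65,35,-25,25,0,14),box(35,65,-15,15,0,14)]
a=75*s2
REST=[box(-60,60,-35,35,0,8),prism([(-40,34),(-40+a,34+a),(-40+a+4,34+a-4),(-36,30)],-20,20),prism([(-40,34),(-40-12*s2,34+12*s2),(-44-12*s2,30+12*s2),(-44,30)],-20,20)]
RACK=[box(-35,35,-74,74,0,8)]+[box(-35,-27,-74,74,0,50),box(27,35,-74,74,0,50)]+[box(-35,35,s-12.5 if s in(-74,) else s,s+d,0,47.5) for s,d in()]
def overlay(cam,img,boxes,p,col):
    for b in boxes:
        uv=proj(cam,place(b,p)); h=cv2.convexHull(((uv+.5)*S*16).astype(np.int32))
        cv2.polylines(img,[h],True,col,1,cv2.LINE_AA,4)
def fit(boxes,regs,p0):
    def f(p):
        c=0
        for cam,r in regs.items():
            m=mask(cam,boxes,p)>0; c-=(m&r).sum()/(m|r).sum()
        return c
    best=None
    for dy in(-.15,0,.15):
        q=np.array(p0)+[0,0,dy]
        o=minimize(f,q,method="Nelder-Mead",options=dict(initial_simplex=[q,q+[.008,0,0],q+[0,.008,0],q+[0,0,.15]],xatol=1e-4,fatol=1e-4))
        if best is None or o.fun<best.fun: best=o
    return best.x,-best.fun/len(regs)
def up(r): return cv2.resize(r.astype(np.float32),(560*S,420*S),interpolation=cv2.INTER_LINEAR)>.5
E
python3 - <<'E'
from fit import *
np.set_printoptions(precision=4,suppress=True)
regs={k:{} for k in("filter","rest","rack","sp0","sp1")}
tgt=dict(filter=("filter",(.541,.374)),rest=("rest",(.535,.07)),rack=("rack",(.57,-.21)),sp0=("stored_plate_0",(.585,-.2)),sp1=("stored_plate_0",(.628,-.215)))
imgs={}
for n in("scene","top"):
    p,d=vision.get_image(n);P=cloud(n,d);imgs[n]=p
    for k,(l,c) in tgt.items():
        bs=[]
        for r in nets.cut_out(l,n):
            q=np.nanmedian(P[r["region"]],0); bs.append((np.hypot(*(q[:2]-c)),r["region"]))
        if bs:
            b=min(bs,key=lambda t:t[0])
            if b[0]<.04: regs[k][n]=b[1]
np.savez("regs.npz",**{k+"_"+n:r for k,v in regs.items() for n,r in v.items()})
d1=np.load("d_top.npz")["P"]
for k,B,p0s in [("filter",FILT,[(.541,.374,2.4),(.541,.374,2.4-3.14)]),("rest",REST,[(.535,.075,t) for t in(-.2,1.4,2.9,4.4)])]:
    res=[fit(B,{c:up(r) for c,r in regs[k].items()},p) for p in p0s]
    for r in res: print(k,r)
    b=max(res,key=lambda t:t[1])[0]
    out=[]
    for n in imgs:
        im=cv2.resize(imgs[n],None,fx=S,fy=S,interpolation=cv2.INTER_CUBIC); overlay(n,im,B,b,(0,0,255))
        c=(proj(n,[b[0],b[1],.02])[0]*S).astype(int); out.append(im[c[1]-150:c[1]+150,c[0]-150:c[0]+150])
    cv2.imwrite(f"pics/fit_{k}.png",np.hstack(out))
E
python3 -c "
import cv2,numpy as np
cv2.imwrite('pics/fit1.png',np.vstack([cv2.imread('pics/fit_filter.png'),cv2.imread('pics/fit_rest.png')]))"
```

```text
filter (array([0.5382, 0.3833, 2.2004]), np.float64(0.8894795107290798))
filter (array([ 0.5398,  0.3805, -0.9511]), np.float64(0.8193750325263434))Traceback (most recent call last):
  File "<stdin>", line 18, in <module>
  File "fit.py", line 32, in fit
    o=minimize(f,q,method="Nelder-Mead",options=dict(initial_simplex=[q,q+[.008,0,0],q+[0,.008,0],q+[0,0,.15]],xatol=1e-4,fatol=1e-4))
    res = _minimize_neldermead(fun, x0, args, callback, bounds=bounds,
                               **options)
    fxr = func(xr)
    fx = function(np.copy(x), *(wrapper_args + args))
  File "fit.py", line 27, in f
    m=mask(cam,boxes,p)>0; c-=(m&r).sum()/(m|r).sum()
      ~~~~^^^^^^^^^^^^^
  File "fit.py", line 10, in mask
    uv=proj(cam,place(b,p)); h=cv2.convexHull(((uv+.5)*S*16).astype(np.int32))
  File "h.py", line 12, in proj
    m=vision.camera_model(cam);q=(np.atleast_2d(p)-m["xyz"])@R.from_rotvec(m["attitude"]).as_matrix()
ValueError: time passes only in moves, steps and waits
[ WARN:0@0.017] global loadsave.cpp:275 findDecoder imread_('pics/fit_rest.png'): can't open/read file: check file path/integrity
Traceback (most recent call last):
ValueError: all the input arrays must have same number of dimensions, but the array at index 0 has 3 dimension(s) and the array at index 1 has 2 dimension(s)
```

```bash
python3 - <<'E'
from cell import vision,sensors
import pickle
pickle.dump({n:vision.camera_model(n) for n in("scene","top")},open("cam.pkl","wb")); print(sensors.observe()["clock"])
E
sed -i 's/vision.camera_model(cam)/CM[cam]/; 3a import pickle; CM=pickle.load(open("cam.pkl","rb"))' h.py
cat > fit2.py <<'E'
from fit import *
np.set_printoptions(precision=4,suppress=True)
Z=np.load("regs.npz"); print(Z.files)
imgs={n:np.load(f"d_{n}.npz")["p"] for n in("scene","top")}
outs=[]
for k,B,p0s in [("filter",FILT,[(.541,.374,2.4),(.541,.374,2.4-3.14)]),("rest",REST,[(.535,.075,t) for t in(-.2,1.4,2.9,4.4)])]:
    res=[fit(B,{f.split("_")[1]:up(Z[f]) for f in Z.files if f.startswith(k+"_")},p) for p in p0s]
    for r in res: print(k,r)
    b=max(res,key=lambda t:t[1])[0]
    out=[]
    for n in imgs:
        im=cv2.resize(imgs[n],None,fx=S,fy=S,interpolation=cv2.INTER_CUBIC); overlay(n,im,B,b,(0,0,255))
        c=(proj(n,[b[0],b[1],.02])[0]*S).astype(int); out.append(im[c[1]-150:c[1]+150,c[0]-150:c[0]+150])
    outs.append(np.hstack(out))
cv2.imwrite(f"pics/fit1.png",np.vstack(outs))
E
python3 fit2.py
```

```text
1.7
['filter_scene', 'filter_top', 'rest_scene', 'rest_top', 'rack_scene', 'rack_top', 'sp0_scene', 'sp0_top', 'sp1_scene', 'sp1_top']
filter (array([0.5382, 0.3833, 2.2004]), np.float64(0.8894795107290798))
filter (array([ 0.5398,  0.3805, -0.9511]), np.float64(0.8193750325263434))
rest (array([ 0.5413,  0.0783, -1.451 ]), np.float64(0.8397227621616625))
rest (array([0.5404, 0.0789, 1.6937]), np.float64(0.9095037694152137))
rest (array([0.5398, 0.079 , 1.6918]), np.float64(0.9105814973395512))
rest (array([0.5411, 0.0787, 4.8151]), np.float64(0.8397916275683384))
```

View pics/fit1.png

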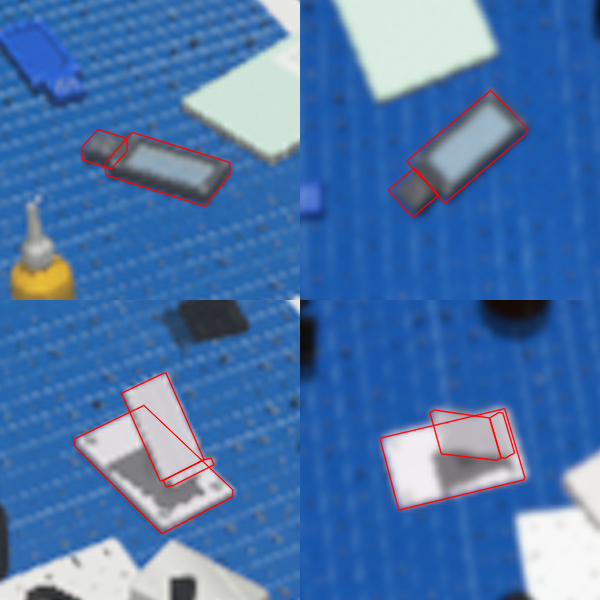

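```bash
cat > fit3.py <<'E'
from fit import *
np.set_printoptions(precision=4,suppress=True)
Z=np.load("regs.npz")
imgs={n:np.load(f"d_{n}.npz")["p"] for n in("scene","top")}
def plate(y): return [box(-25,25,y-7,y+7,8,108),box(-15,15,y-7,y+7,108,138)]
A=[box(-35,35,-74,74,0,8),box(-35,-27,-74,74,0,50),box(27,35,-74,74,0,50)]
RK=A+plate(0)+plate(46)
regs={n:up(Z["rack_"+n]|Z["sp0_"+n]|Z["sp1_"+n]) for n in imgs}
# rack's ends/sides are opaque: fill holes
for n in regs:
    regs[n]=cv2.morphologyEx(regs[n].astype(np.uint8),cv2.MORPH_CLOSE,np.ones((25,25),np.uint8))>0
c0=np.array([.583,-.205])
res=[fit(RK,regs,(*c0,t)) for t in(-.3,2.84)]
res+=[fit(RK,{"scene":regs["scene"]},(*c0,t)) for t in(-.3,2.84)]
for r in res: print(r)
b=max(res[:2],key=lambda t:t[1])[0]
out=[]
for n in imgs:
    im=cv2.resize(imgs[n],None,fx=S,fy=S,interpolation=cv2.INTER_CUBIC)
    m=np.ascontiguousarray(regs[n].astype(np.uint8)); 
    i2=im.copy(); overlay(n,i2,RK,b,(0,0,255))
    cs,_=cv2.findContours(m,cv2.RETR_EXTERNAL,cv2.CHAIN_APPROX_NONE); im=cv2.drawContours(im.copy(),cs,-1,(0,255,0),1)
    c=(proj(n,[b[0],b[1],.05])[0]*S).astype(int); 
    for i in(i2,im): out.append(i[c[1]-150:c[1]+150,c[0]-150:c[0]+150])
cv2.imwrite("pics/fit2.png",np.vstack([np.hstack(out[:2]),np.hstack(out[2:])]))
E
python3 fit3.py
```

```text
(array([ 0.5903, -0.1985,  1.2499]), np.float64(0.8005107195394967))
(array([ 0.5878, -0.1987,  4.3752]), np.float64(0.9073234888028003))
(array([ 0.5905, -0.1973,  1.2316]), np.float64(0.8126501200960768))
(array([ 0.589 , -0.1975,  4.3833]), np.float64(0.9175973145697501))
```

View pics/fit2.png

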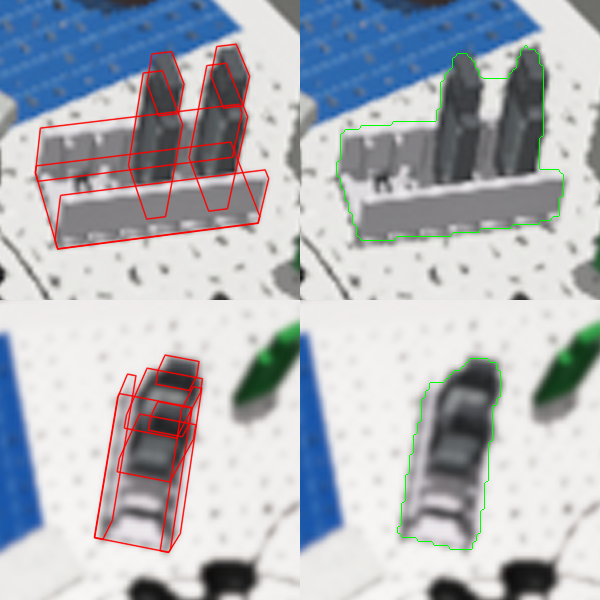

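The fits match both pictures. The empty slot is at about (0.545,-0.183). In the scene view the rack outline sits at crop (40-265, 120-245), with the free slot on the left.

Now I work out the first approach.

```bash
cat > plan.py <<'E'
from h import *
FIL=np.array([.5382,.3833,2.2004]); REST=np.array([.540,.0790,1.692]); RACK=np.array([.588,-.1985,4.375])
def rz(a): return R.from_euler("z",a).as_matrix()
def rel(pos,Rt,o=None):
    o=o or sensors.observe(); R0=R.from_rotvec(o["ee_rot"]).as_matrix()
    t=R0.T@(np.array(pos)-o["position"])*100; w=np.degrees(R.from_matrix(R0.T@Rt).as_rotvec())
    print("t=%.2f"%o["clock"],"pos",np.round(o["position"],4),"F",np.round(o["force"],1),"q",np.round(o["joints"],2),"wid %.3f"%o["width"])
    print("  tx %.2f ty %.2f tz %.2f  wx %.1f wy %.1f wz %.1f"%(*t,*w))
def cols(x,z):
    x=np.array(x)/np.linalg.norm(x); z=np.array(z)/np.linalg.norm(z); return np.stack([x,np.cross(z,x),z],1)
px=np.array([np.cos(FIL[2]),np.sin(FIL[2]),0]); RG=cols(px,[0,0,-1])
rx=np.array([np.cos(REST[2]),np.sin(REST[2]),0]); Z=np.array([0,0,1.]); s2=2**-.5
up_=(rx+Z)*s2; nrm=(-rx+Z)*s2
corner=np.array([REST[0],REST[1],0])+rx*-.040+Z*.034
kx=np.array([np.cos(RACK[2]),np.sin(RACK[2]),0]); ky=np.array([-kx[1],kx[0],0])
slot=np.array([RACK[0],RACK[1],0])-.046*ky
E
python3 - <<'E'
from plan import *
rel([FIL[0],FIL[1],.10],RG); rel([FIL[0],FIL[1],.016],RG)
print(slot,corner)
E
```

```text
t=1.70 pos [0.2548 0.5708 0.2027] F [ 0.3 -0.1  0.5] q [-1.25  0.43  0.02  1.57 -0.01  1.13 -0.08] wid 1.000
  tx -33.52 ty -5.57 tz 10.26  wx 0.0 wy -0.0 wz 29.9
t=1.70 pos [0.2548 0.5708 0.2027] F [ 0.3 -0.1  0.5] q [-1.25  0.43  0.02  1.57 -0.01  1.13 -0.08] wid 1.000
  tx -33.52 ty -5.57 tz 18.66  wx 0.0 wy -0.0 wz 29.9
[ 0.54459338 -0.18327288  0.        ] [0.54483629 0.03929345 0.034     ]
```

```bash
python3 -m handwheel '[{"tx":-6,"ty":-1,"wz":5,"claw":0.85},{"tx":-10,"ty":-1.7,"wz":10,"claw":0.85},{"tx":-14,"ty":-2.3,"wz":15,"claw":0.85},{"tx":-18,"ty":-3,"wz":20,"claw":0.85},{"tx":-22,"ty":-3.7,"wz":25,"claw":0.85},{"tx":-26,"ty":-4.3,"wz":28,"claw":0.85},{"tx":-30,"ty":-5,"wz":30,"tz":2,"claw":0.85},{"tx":-33.5,"ty":-5.6,"wz":30,"tz":5,"claw":0.85},{"tx":-33.5,"ty":-5.6,"wz":30,"tz":8,"claw":0.85},{"tx":-33.5,"ty":-5.6,"wz":30,"tz":11,"claw":0.85},{"tx":-33.5,"ty":-5.6,"wz":30,"tz":13,"claw":0.85},{"tx":-33.5,"ty":-5.6,"wz":30,"tz":13,"claw":0.85}]' 30
python3 - <<'E'
from plan import *
rel([FIL[0],FIL[1],.016],RG)
p,d=vision.get_image("scene"); c=proj("scene",[FIL[0],FIL[1],.05])[0].astype(int)
cv2.imwrite("pics/a1.png",cv2.resize(p[c[1]-50:c[1]+50,c[0]-60:c[0]+60],None,fx=5,fy=5,interpolation=cv2.INTER_CUBIC))
E
```

```text
t=1.70 pos [0.2548 0.5708 0.2027] F [ 0.3 -0.1  0.5] q [-1.25  0.43  0.02  1.57 -0.01  1.13 -0.08] wid 1.000
  tx -33.52 ty -5.57 tz 18.66  wx 0.0 wy -0.0 wz 29.9invalid input
```

View pics/a1.png

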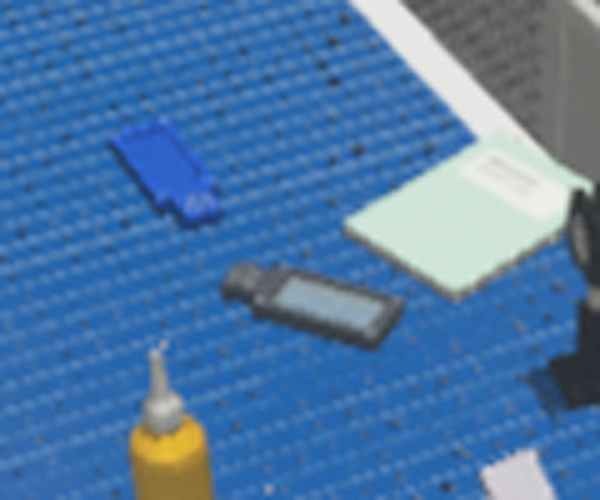

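The call was refused, so nothing moved and the picture shows the plate untouched. I'll try one row with every key given.

```bash
python3 -m handwheel '[{"tx":-4,"ty":-0.7,"tz":0,"wx":0,"wy":0,"wz":4,"claw":0.85}]' 30; python3 -m handwheel --help | head
```

```text
clock: 1.83
position: [0.28, 0.5532, 0.2024]
ee_rot: [-0.741, -3.047, -0.003]
force: [-0.6, 1.0, -0.7]
width: 0.962invalid input: not JSON, or not a number
```

All keys are needed in each row.

```bash
python3 - <<'E'
from plan import *
rel([FIL[0],FIL[1],.07],RG)
E
```

```text
t=1.83 pos [0.28   0.5532 0.2024] F [-0.6  1.  -0.7] q [-1.21  0.43  0.04  1.59 -0.02  1.13 -0.07] wid 0.962
  tx -30.82 ty -3.24 tz 13.05  wx -0.1 wy -0.3 wz 26.6
```

```bash
python3 -m handwheel '[{"tx":-4,"ty":-0.4,"tz":0,"wx":0,"wy":0,"wz":4,"claw":0.85},{"tx":-8,"ty":-0.8,"tz":0,"wx":0,"wy":0,"wz":8,"claw":0.85},{"tx":-12,"ty":-1.1,"tz":0,"wx":0,"wy":0,"wz":12,"claw":0.85},{"tx":-16,"ty":-1.5,"tz":0,"wx":0,"wy":0,"wz":16,"claw":0.85},{"tx":-20,"ty":-1.9,"tz":0,"wx":0,"wy":0,"wz":20,"claw":0.85},{"tx":-24,"ty":-2.3,"tz":1,"wx":0,"wy":0,"wz":24,"claw":0.85},{"tx":-27,"ty":-2.6,"tz":3,"wx":0,"wy":0,"wz":26,"claw":0.85},{"tx":-29.8,"ty":-2.8,"tz":5,"wx":0,"wy":0,"wz":26,"claw":0.85},{"tx":-29.8,"ty":-2.8,"tz":8,"wx":0,"wy":0,"wz":26,"claw":0.85},{"tx":-29.8,"ty":-2.8,"tz":11,"wx":0,"wy":0,"wz":26,"claw":0.85},{"tx":-29.8,"ty":-2.8,"tz":13,"wx":0,"wy":0,"wz":26,"claw":0.85},{"tx":-29.8,"ty":-2.8,"tz":13,"wx":0,"wy":0,"wz":26,"claw":0.85}]' 30
python3 - <<'E'
from plan import *
rel([FIL[0],FIL[1],.016],RG)
out=[]
for n in("scene","top"):
    p,d=vision.get_image(n); c=proj(n,[FIL[0],FIL[1],.05])[0].astype(int)
    out.append(cv2.resize(p[c[1]-40:c[1]+40,c[0]-40:c[0]+40],None,fx=5,fy=5,interpolation=cv2.INTER_CUBIC))
cv2.imwrite("pics/a2.png",np.hstack(out))
E
```

```text
clock: 2.83
position: [0.5357, 0.3812, 0.0679]
ee_rot: [-1.426, -2.795, 0.011]
force: [-0.4, -0.8, 0.4]
width: 0.851
t=2.83 pos [0.5357 0.3812 0.0679] F [-0.4 -0.8  0.4] q [-0.82  0.62  0.19  1.63 -0.14  0.91  0.05] wid 0.851
  tx 0.03 ty 0.37 tz 5.19  wx -0.4 wy 0.0 wz -0.1
```

View pics/a2.png

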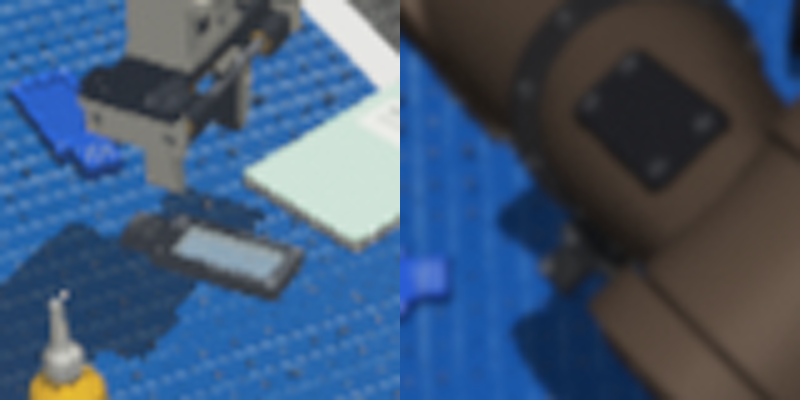

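The jaws straddle the plate, and in the left crop it lies directly below them at (215,245). Now I go down and close.

```bash
python3 -m handwheel '[{"tx":0,"ty":0.3,"tz":2.5,"wx":-0.4,"wy":0,"wz":0,"claw":0.85},{"tx":0,"ty":0.3,"tz":4,"wx":-0.4,"wy":0,"wz":0,"claw":0.85},{"tx":0,"ty":0.3,"tz":5,"wx":-0.4,"wy":0,"wz":0,"claw":0.85},{"tx":0,"ty":0.3,"tz":5.1,"wx":-0.4,"wy":0,"wz":0,"claw":0.85},{"tx":0,"ty":0.3,"tz":5.1,"wx":-0.4,"wy":0,"wz":0,"claw":0.6},{"tx":0,"ty":0.3,"tz":5.1,"wx":-0.4,"wy":0,"wz":0,"claw":0.5},{"tx":0,"ty":0.3,"tz":5.1,"wx":-0.4,"wy":0,"wz":0,"claw":0.4},{"tx":0,"ty":0.3,"tz":5.1,"wx":-0.4,"wy":0,"wz":0,"claw":0.4},{"tx":0,"ty":0.3,"tz":5.1,"wx":-0.4,"wy":0,"wz":0,"claw":0.4},{"tx":0,"ty":0.3,"tz":5.1,"wx":-0.4,"wy":0,"wz":0,"claw":0.4}]' 35
python3 - <<'E'
from plan import *
rel([FIL[0],FIL[1],.016],RG)
E
```

```text
clock: 3.77
position: [0.5409, 0.3851, 0.0221]
ee_rot: [1.426, 2.795, 0.011]
force: [-0.2, -0.6, -0.5]
width: 0.467
t=3.77 pos [0.5409 0.3851 0.0221] F [-0.2 -0.6 -0.5] q [-0.81  0.67  0.18  1.66 -0.15  0.81  0.06] wid 0.467
  tx 0.01 ty -0.32 tz 0.61  wx 0.4 wy -0.0 wz -0.1
```

```bash
python3 - <<'E'
from plan import *
rel([FIL[0],FIL[1],.016],RG)
out=[]
for n in("scene",):
    p,d=vision.get_image(n); c=proj(n,[FIL[0],FIL[1],.03])[0].astype(int)
    out.append(cv2.resize(p[c[1]-30:c[1]+30,c[0]-40:c[0]+40],None,fx=9,fy=9,interpolation=cv2.INTER_CUBIC))
cv2.imwrite("pics/a3.png",np.hstack(out))
rel([FIL[0],FIL[1],.016],RG)
E
```

```text
t=3.77 pos [0.5409 0.3851 0.0221] F [-0.2 -0.6 -0.5] q [-0.81  0.67  0.18  1.66 -0.15  0.81  0.06] wid 0.467
  tx 0.01 ty -0.32 tz 0.61  wx 0.4 wy -0.0 wz -0.1
t=3.82 pos [0.5408 0.385  0.0219] F [ 0.6 -0.4  0.2] q [-0.81  0.67  0.18  1.66 -0.15  0.81  0.06] wid 0.427
  tx 0.01 ty -0.31 tz 0.59  wx 0.4 wy -0.0 wz -0.1
```

View pics/a3.png

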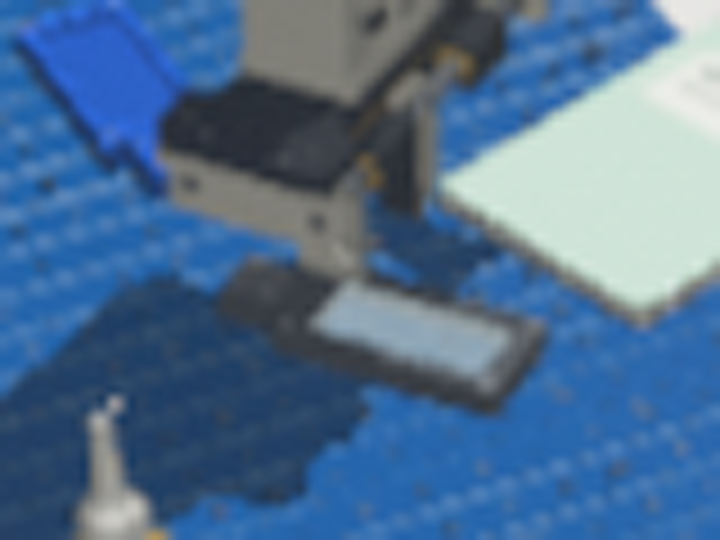

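```bash
python3 - <<'E'
from plan import *
c=proj("scene",[FIL[0],FIL[1],.03])[0].astype(int)
yy=np.array([.808,.589,0])
for z in(.008,.03,.05):
  for s in(-1,1):
    print(z,s,(proj("scene",np.array([.541,.385,z])+s*yy*.021)[0]-c+[40,30])*9)
P=cloud("scene",vision.get_image("scene")[1])
for u,v in((335,262),(335,240),(410,200),(330,210)):
    print(u,v,P[c[1]-30+v//9,c[0]-40+u//9])
rel([FIL[0],FIL[1],.016],RG)
E
```

```text
0.008 -1 [347.71305356 344.50450357]
0.008 1 [396.99382138 285.96771331]
0.03 -1 [345.61927102 301.10676037]
0.03 1 [395.35169838 242.76669326]
0.05 -1 [343.68424681 260.99959449]
0.05 1 [393.83448614 202.85182909]
335 262 [0.51175393 0.35503149 0.06652281]
335 240 [0.49126653 0.30708855 0.11943494]
410 200 [0.56093711 0.39305552 0.05425108]
330 210 [0.48610806 0.30226366 0.13692506]
t=3.87 pos [0.5407 0.385  0.0218] F [-0.5  0.4  0.9] q [-0.81  0.67  0.18  1.66 -0.15  0.81  0.06] wid 0.413
  tx 0.01 ty -0.31 tz 0.58  wx 0.4 wy -0.0 wz -0.1
```

```bash
python3 - <<'E'
from plan import *
print(arm.tip_reach,dir(arm))
c=proj("scene",[FIL[0],FIL[1],.05])[0].astype(int)
yy=np.array([.808,.589,0])
for z in(.03,.054,.08,.1):
  for s in(-1,1):
    print(z,s,(proj("scene",np.array([.5357,.381,z])+s*yy*.039)[0]-c+[40,40])*5)
p,d=vision.get_image("scene");P=cloud("scene",d); 
# fingers: points near tool, list by height
o=sensors.observe(); R0=R.from_rotvec(o["ee_rot"]).as_matrix()
q=(P-o["position"])@R0; m=(abs(q[...,0])<.02)&(abs(q[...,1])<.06)&(q[...,2]<.03)&(q[...,2]>-.12)
vs,us=np.where(m)
for v,u in list(zip(vs,us))[::12]: print(u,v,np.round(q[v,u]*1000),p[v,u])
print(o["width"])
E
```

```text
0.014 ['PlanningError', '__class__', '__delattr__', '__dict__', '__dir__', '__doc__', '__eq__', '__format__', '__ge__', '__getattribute__', '__getstate__', '__gt__', '__hash__', '__init__', '__init_subclass__', '__le__', '__lt__', '__module__', '__ne__', '__new__', '__reduce__', '__reduce_ex__', '__repr__', '__setattr__', '__sizeof__', '__str__', '__subclasshook__', '__weakref__', 'sign_off', 'tip_reach']
0.03 -1 [175.51785073 256.83391718]
0.03 1 [227.09655811 196.32196133]
0.054 -1 [174.05505984 229.98040834]
0.054 1 [226.15726436 169.70634589]
0.08 -1 [172.43837766 200.30180601]
0.08 1 [225.11977217 140.30820146]
0.1 -1 [171.17149034 177.04464071]
0.1 1 [224.30721166 117.28367019]
248 143 [ -17.   50. -113.] [56 51 47]
240 152 [ -19.  -14. -117.] [60 60 60]
244 156 [-10.  30. -68.] [ 97 101 101]
243 162 [ -8.  24. -45.] [94 98 97]
242 164 [ -7.  18. -40.] [54 46 42]
235 166 [ -9. -34. -67.] [113 119 119]
236 169 [ -9. -29. -51.] [108 111 111]
230 171 [ 12. -35. -39.] [131 105  83]
244 171 [ 5. 53. 20.] [102  69  40]
242 172 [10. 46. 22.] [120  76  40]
239 173 [ 6. 18.  5.] [124  84  55]
236 174 [14.  9.  7.] [130 127 119]
248 174 [-16.  45.  22.] [136  89  50]
245 175 [-16.  22.  10.] [79 67 57]
242 176 [-8. 14. 12.] [139 135 125]
242 177 [-5. 18. 20.] [170 165 152]
241 178 [-10.   3.  12.] [178 165 143]
240 179 [-7. -1. 15.] [183 165 141]
238 180 [ -7. -16.   9.] [175 159 137]
236 181 [ -5. -27.   6.] [93 84 75]
236 182 [ -5. -27.  10.] [71 64 60]
239 183 [-18. -28.  10.] [80 73 69]
229 185 [ 14. -45.  18.] [104  68  41]
227 186 [ 16. -56.  15.] [102  66  36]
226 187 [ 18. -60.  18.] [102  65  34]
238 187 [-19. -39.  19.] [166 107  56]
238 188 [-19. -38.  25.] [150  96  50]
0.40364953901968637
```

The camera puts the fingertips about 40 mm higher than the pose report implies: crop (335,270) is at z of about 0.05 m, not 0.008 m. The fingers also closed freely above the plate without touching it. The sideways position agrees, so the disagreement is along the tool's z only. I'll reopen and go down carefully, guided by force.

```bash
python3 -m handwheel '[{"tx":0,"ty":-0.3,"tz":0,"wx":0,"wy":0,"wz":0,"claw":0.85},{"tx":0,"ty":-0.3,"tz":0,"wx":0,"wy":0,"wz":0,"claw":0.85},{"tx":0,"ty":-0.3,"tz":0,"wx":0,"wy":0,"wz":0,"claw":0.85},{"tx":0,"ty":-0.3,"tz":0,"wx":0,"wy":0,"wz":0,"claw":0.85},{"tx":0,"ty":-0.3,"tz":0,"wx":0,"wy":0,"wz":0,"claw":0.85},{"tx":0,"ty":-0.3,"tz":0,"wx":0,"wy":0,"wz":0,"claw":0.85},{"tx":0,"ty":-0.3,"tz":1,"wx":0,"wy":0,"wz":0,"claw":0.85},{"tx":0,"ty":-0.3,"tz":1.5,"wx":0,"wy":0,"wz":0,"claw":0.85},{"tx":0,"ty":-0.3,"tz":2,"wx":0,"wy":0,"wz":0,"claw":0.85},{"tx":0,"ty":-0.3,"tz":2,"wx":0,"wy":0,"wz":0,"claw":0.85}]' 35
python3 - <<'E'
from plan import *
rel([FIL[0],FIL[1],.016],RG)
p,d=vision.get_image("scene"); c=proj("scene",[FIL[0],FIL[1],.03])[0].astype(int)
cv2.imwrite("pics/a4.png",cv2.resize(p[c[1]-30:c[1]+30,c[0]-40:c[0]+40],None,fx=9,fy=9,interpolation=cv2.INTER_CUBIC))
rel([FIL[0],FIL[1],.016],RG)
E
```

```text
clock: 4.75
position: [0.5374, 0.3826, -0.0002]
ee_rot: [1.427, 2.797, 0.006]
force: [-0.5, -0.3, -0.4]
width: 0.853
t=4.75 pos [ 5.374e-01  3.826e-01 -2.000e-04] F [-0.5 -0.3 -0.4] q [-0.81  0.7   0.17  1.68 -0.16  0.77  0.06] wid 0.853
  tx 0.01 ty 0.11 tz -1.61  wx 0.3 wy 0.0 wz -0.1
t=4.80 pos [5.378e-01 3.828e-01 5.000e-04] F [0.7 0.2 0.2] q [-0.81  0.7   0.17  1.68 -0.16  0.77  0.06] wid 0.852
  tx 0.02 ty 0.07 tz -1.55  wx 0.3 wy 0.0 wz -0.1
```

View pics/a4.png

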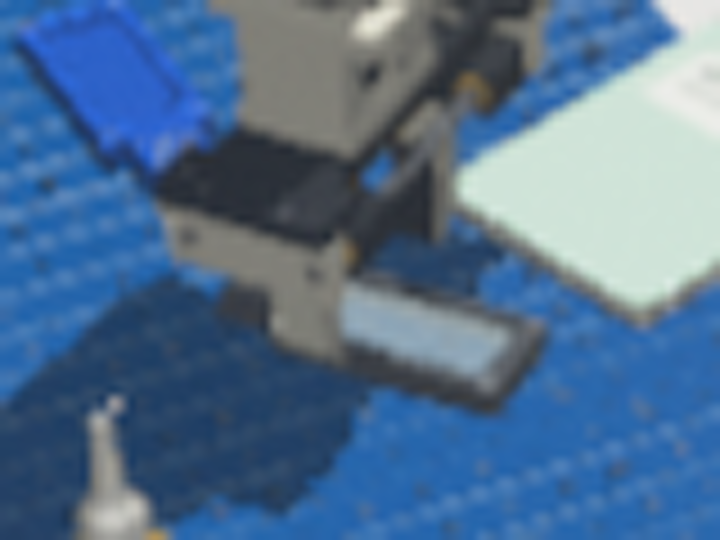

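```bash
python3 - <<'E'
from plan import *
c=proj("scene",[FIL[0],FIL[1],.03])[0].astype(int)
yy=np.array([.808,.589,0]);xx=np.array([-.589,.808,0])
for z in(-.014,.01,.02,.03):
  for y in(-.058,-.039,.039):
    print(z,y,*[np.round((proj("scene",np.array([.5378,.3828,z])+yy*y+s*.0095*xx)[0]-c+[40,30])*9) for s in(-1,1)])
E
```

```text
-0.014 -0.058 [322. 453.] [279. 439.]
-0.014 -0.039 [344. 425.] [303. 412.]
-0.014 0.039 [435. 315.] [394. 303.]
0.01 -0.058 [319. 406.] [276. 393.]
0.01 -0.039 [342. 378.] [300. 365.]
0.01 0.039 [434. 269.] [392. 256.]
0.02 -0.058 [318. 386.] [275. 373.]
0.02 -0.039 [341. 359.] [299. 345.]
0.02 0.039 [433. 250.] [391. 237.]
0.03 -0.058 [317. 366.] [274. 353.]
0.03 -0.039 [340. 339.] [298. 325.]
0.03 0.039 [432. 230.] [391. 217.]
```

The tips fit z of about 0.025 at a reported z of 0.0005, so the offset is again about 39 mm. About 23 mm is left to go.

```bash
python3 -m handwheel '[{"tx":0,"ty":0.05,"tz":0.7,"wx":0.3,"wy":0,"wz":0,"claw":0.85},{"tx":0,"ty":0.05,"tz":1.4,"wx":0.3,"wy":0,"wz":0,"claw":0.85},{"tx":0,"ty":0.05,"tz":1.8,"wx":0.3,"wy":0,"wz":0,"claw":0.85},{"tx":0,"ty":0.05,"tz":2.0,"wx":0.3,"wy":0,"wz":0,"claw":0.85},{"tx":0,"ty":0.05,"tz":2.0,"wx":0.3,"wy":0,"wz":0,"claw":0.85}]' 35
python3 - <<'E'
from plan import *
rel([FIL[0],FIL[1],-.023],RG)
E
```

```text
clock: 5.22
position: [0.5385, 0.3833, -0.0192]
ee_rot: [1.427, 2.798, 0.001]
force: [-0.3, -0.9, 0.4]
width: 0.853
t=5.22 pos [ 0.5385  0.3833 -0.0192] F [-0.3 -0.9  0.4] q [-0.81  0.73  0.16  1.69 -0.16  0.74  0.07] wid 0.853
  tx 0.02 ty -0.02 tz 0.38  wx 0.0 wy 0.0 wz -0.1
```

```bash
python3 - <<'E'
from plan import *
p,d=vision.get_image("scene"); c=proj("scene",[FIL[0],FIL[1],.03])[0].astype(int)
cv2.imwrite("pics/a5.png",cv2.resize(p[c[1]-30:c[1]+30,c[0]-40:c[0]+40],None,fx=9,fy=9,interpolation=cv2.INTER_CUBIC))
rel([FIL[0],FIL[1],-.023],RG)
E
```

```text
t=5.27 pos [ 0.5387  0.3835 -0.0187] F [ 0.  -0.9 -0. ] q [-0.81  0.73  0.16  1.68 -0.16  0.74  0.07] wid 0.848
  tx 0.01 ty -0.05 tz 0.43  wx 0.1 wy 0.0 wz -0.1
```

View pics/a5.png

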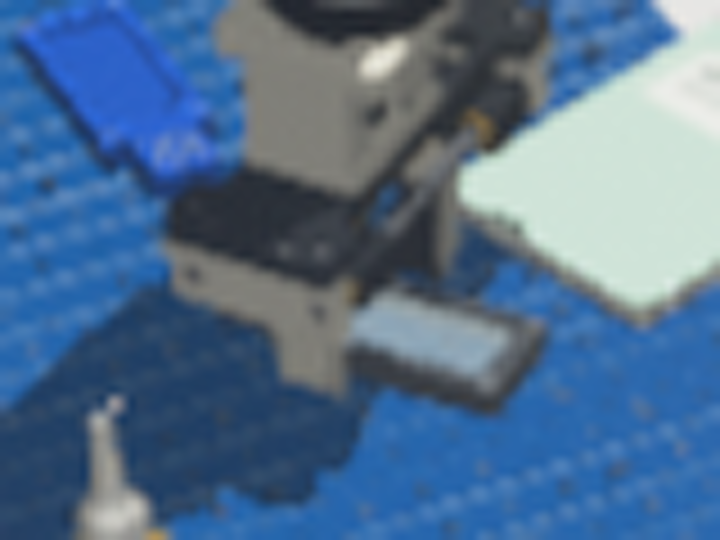

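The tips are now astride the plate and just above the table, with the near finger's tip at (320,390), and there is no contact force. I go 3 mm lower and close.

```bash
python3 -m handwheel '[{"tx":0,"ty":0,"tz":0.15,"wx":0,"wy":0,"wz":0,"claw":0.85},{"tx":0,"ty":0,"tz":0.3,"wx":0,"wy":0,"wz":0,"claw":0.7},{"tx":0,"ty":0,"tz":0.3,"wx":0,"wy":0,"wz":0,"claw":0.4},{"tx":0,"ty":0,"tz":0.3,"wx":0,"wy":0,"wz":0,"claw":0.4},{"tx":0,"ty":0,"tz":0.3,"wx":0,"wy":0,"wz":0,"claw":0.4},{"tx":0,"ty":0,"tz":0.3,"wx":0,"wy":0,"wz":0,"claw":0.4},{"tx":0,"ty":0,"tz":0.3,"wx":0,"wy":0,"wz":0,"claw":0.4},{"tx":0,"ty":0,"tz":0.3,"wx":0,"wy":0,"wz":0,"claw":0.4}]' 35
```

```text
clock: 5.93
position: [0.5389, 0.3836, -0.0213]
ee_rot: [1.427, 2.798, 0.003]
force: [-0.9, -0.4, 0.6]
width: 0.542
```

It grips at 50 mm, as it should for the plate's width. I lift it and check.

```bash
python3 -m handwheel '[{"tx":0,"ty":0,"tz":-0.5,"wx":0,"wy":0,"wz":0,"claw":0.4},{"tx":0,"ty":0,"tz":-2,"wx":0,"wy":0,"wz":0,"claw":0.4},{"tx":0,"ty":0,"tz":-4,"wx":0,"wy":0,"wz":0,"claw":0.4},{"tx":0,"ty":0,"tz":-6.5,"wx":0,"wy":0,"wz":0,"claw":0.4},{"tx":0,"ty":0,"tz":-9,"wx":0,"wy":0,"wz":0,"claw":0.4},{"tx":0,"ty":0,"tz":-12,"wx":0,"wy":0,"wz":0,"claw":0.4},{"tx":0,"ty":0,"tz":-15,"wx":0,"wy":0,"wz":0,"claw":0.4},{"tx":0,"ty":0,"tz":-18,"wx":0,"wy":0,"wz":0,"claw":0.4},{"tx":0,"ty":0,"tz":-20,"wx":0,"wy":0,"wz":0,"claw":0.4},{"tx":0,"ty":0,"tz":-20,"wx":0,"wy":0,"wz":0,"claw":0.4}]' 35
python3 - <<'E'
from plan import *
p,d=vision.get_image("scene"); c=proj("scene",[FIL[0],FIL[1],.2])[0].astype(int)
cv2.imwrite("pics/a6.png",cv2.resize(p[c[1]-40:c[1]+60,c[0]-60:c[0]+60],None,fx=6,fy=6,interpolation=cv2.INTER_CUBIC))
Rr=cols(up_,-nrm)   # tool x = up slope
home=corner+.065*up_+.007*nrm
dz=.0283   # plate centre behind TCP
rel(home+nrm*.08-(-nrm)*0+(-nrm)*dz,Rr)
rel(np.array([FIL[0],FIL[1],.2]),RG)
print(home,Rr)
E
```

```text
clock: 6.77
position: [0.5408, 0.3848, 0.1841]
ee_rot: [1.426, 2.795, 0.014]
force: [0.5, 1.1, -1.4]
width: 0.541
t=6.82 pos [0.5398 0.3841 0.1813] F [-0.3  0.5 -3.3] q [-0.84  0.51  0.22  1.52 -0.12  1.12  0.03] wid 0.542
  tx -27.83 ty -19.65 tz 5.85  wx -11.0 wy 43.9 wz 27.6
t=6.82 pos [0.5398 0.3841 0.1813] F [-0.3  0.5 -3.3] q [-0.84  0.51  0.22  1.52 -0.12  1.12  0.03] wid 0.542
  tx 0.03 ty -0.16 tz -1.87  wx 0.4 wy -0.0 wz -0.1
[0.53987762 0.08000477 0.08491169] [[-0.08549426  0.99266382 -0.08549426]
 [ 0.70191932  0.12090714  0.70191932]
 [ 0.70710678  0.         -0.70710678]]
```

View pics/a6.png

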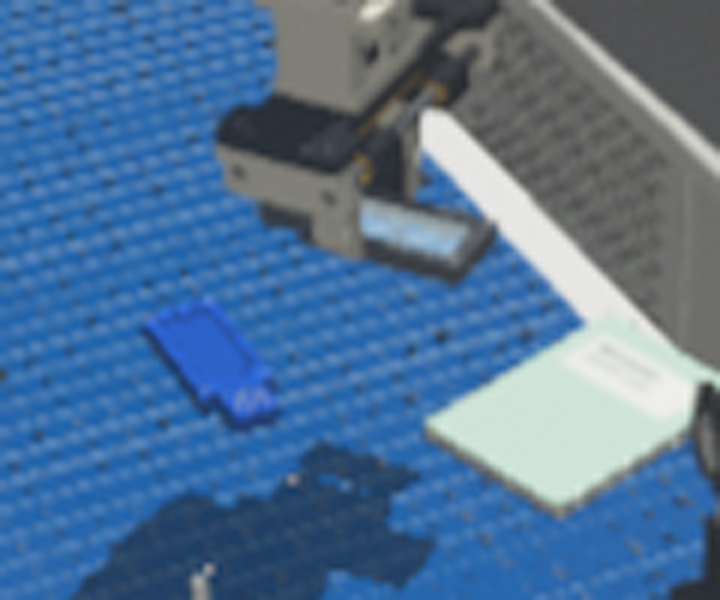

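The plate is held level, with its tab at crop (290,215) and its foot at (470,265). I carry it level over the rest while yawing.

```bash
python3 -m handwheel '[{"tx":-2,"ty":-1.5,"tz":-0.5,"wx":0,"wy":0,"wz":2,"claw":0.4},{"tx":-4.5,"ty":-3.3,"tz":-1,"wx":0,"wy":0,"wz":5,"claw":0.4},{"tx":-7.5,"ty":-5.5,"tz":-1.5,"wx":0,"wy":0,"wz":9,"claw":0.4},{"tx":-10.5,"ty":-7.6,"tz":-2,"wx":0,"wy":0,"wz":13,"claw":0.4},{"tx":-13.5,"ty":-9.8,"tz":-2,"wx":0,"wy":0,"wz":17,"claw":0.4},{"tx":-16.5,"ty":-12,"tz":-2,"wx":0,"wy":0,"wz":21,"claw":0.4},{"tx":-19.5,"ty":-14.2,"tz":-2,"wx":0,"wy":0,"wz":25,"claw":0.4},{"tx":-22,"ty":-16,"tz":-2,"wx":0,"wy":0,"wz":28,"claw":0.4},{"tx":-23.8,"ty":-17.3,"tz":-2,"wx":0,"wy":0,"wz":29,"claw":0.4},{"tx":-24.6,"ty":-17.9,"tz":-2,"wx":0,"wy":0,"wz":29,"claw":0.4},{"tx":-24.6,"ty":-17.9,"tz":-2,"wx":0,"wy":0,"wz":29,"claw":0.4}]' 35
python3 - <<'E'
from plan import *
Rr=cols(up_,-nrm); home=corner+.065*up_+.007*nrm
rel(home+nrm*.08+(-nrm)*.0283,Rr)
E
```

```text
clock: 7.73
position: [0.5373, 0.0761, 0.1974]
ee_rot: [2.087, 2.348, -0.001]
force: [0.0, 0.3, -2.3]
width: 0.542
t=7.73 pos [0.5373 0.0761 0.1974] F [ 0.   0.3 -2.3] q [-0.55  0.31  0.41  1.81 -0.14  1.05  0.03] wid 0.542
  tx -3.30 ty 0.32 tz 7.59  wx 0.1 wy 45.0 wz -0.2
```

```bash
python3 -m handwheel '[{"tx":-0.3,"ty":0,"tz":0,"wx":0,"wy":4,"wz":0,"claw":0.4},{"tx":-0.6,"ty":0,"tz":0,"wx":0,"wy":8,"wz":0,"claw":0.4},{"tx":-0.9,"ty":0.1,"tz":0,"wx":0,"wy":13,"wz":0,"claw":0.4},{"tx":-1.2,"ty":0.1,"tz":0,"wx":0,"wy":18,"wz":0,"claw":0.4},{"tx":-1.6,"ty":0.2,"tz":0,"wx":0,"wy":23,"wz":0,"claw":0.4},{"tx":-2,"ty":0.2,"tz":0,"wx":0,"wy":28,"wz":0,"claw":0.4},{"tx":-2.4,"ty":0.2,"tz":0,"wx":0,"wy":33,"wz":0,"claw":0.4},{"tx":-2.8,"ty":0.2,"tz":0,"wx":0,"wy":38,"wz":0,"claw":0.4},{"tx":-3.1,"ty":0.2,"tz":0,"wx":0,"wy":42,"wz":0,"claw":0.4},{"tx":-3.3,"ty":0.2,"tz":0,"wx":0,"wy":45,"wz":0,"claw":0.4},{"tx":-3.3,"ty":0.2,"tz":0,"wx":0,"wy":45,"wz":0,"claw":0.4},{"tx":-3.3,"ty":0.2,"tz":0,"wx":0,"wy":45,"wz":0,"claw":0.4}]' 35
cat > look.py <<'E'
import sys
from plan import *
def look(name,pt,w=55,f=6,cams=("scene","top")):
    out=[]
    for n in cams:
        p,d=vision.get_image(n); np.savez(f"last_{n}.npz",p=p,P=cloud(n,d)); c=proj(n,pt)[0].astype(int)
        c=np.clip(c,w,[559-w,419-w]); out.append(cv2.resize(p[c[1]-w:c[1]+w,c[0]-w:c[0]+w],None,fx=f,fy=f,interpolation=cv2.INTER_CUBIC)); print(n,"crop origin",c-w)
    cv2.imwrite(f"pics/{name}.png",np.hstack(out))
E
python3 - <<'E'
from look import *
Rr=cols(up_,-nrm); home=corner+.065*up_+.007*nrm
rel(home+nrm*.08+(-nrm)*.0283,Rr)
look("b1",[.54,.06,.15],50,4)
E
```

```text
clock: 8.73
position: [0.5439, 0.0473, 0.1969]
ee_rot: [-1.636, -1.848, -0.677]
force: [-0.8, 1.7, -1.6]
width: 0.541
t=8.73 pos [0.5439 0.0473 0.1969] F [-0.8  1.7 -1.6] q [ 0.12  0.55  0.26  1.73 -0.82  1.42  0.86] wid 0.541
  tx -5.59 ty 0.00 tz 5.08  wx -0.1 wy -0.0 wz -0.0
scene crop origin [233 150]
top crop origin [245 140]
```

View pics/b1.png

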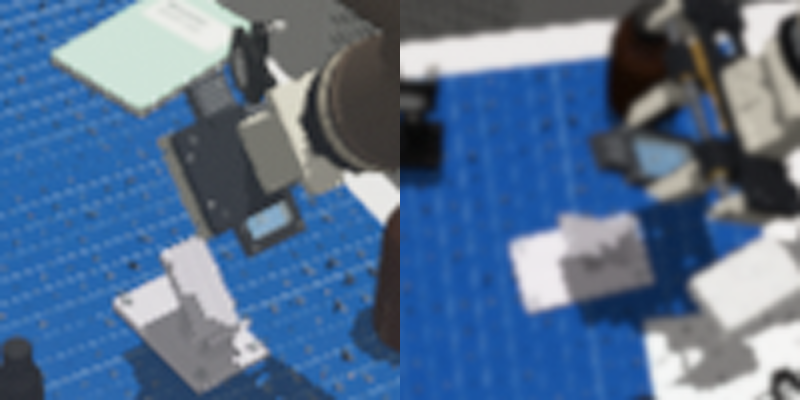

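```bash
cat > ov.py <<'E'
from look import *
def pl(c,Rm): # plate corners from centre & cols(x,y,z)
    B=[np.array([[x,y,z] for x in(-65,35) for y in(-25,25) for z in(-7,7)]),np.array([[x,y,z] for x in(35,65) for y in(-15,15) for z in(-7,7)])]
    return [b*1e-3@Rm.T+c for b in B]
def draw(name,items,pt,w=40,f=9,cams=("scene","top")):
    outs=[]
    for n in cams:
        p=np.load(f"last_{n}.npz")["p"]; c=proj(n,pt)[0].astype(int); c=np.clip(c,w,[559-w,419-w])
        im=cv2.resize(p[c[1]-w:c[1]+w,c[0]-w:c[0]+w],None,fx=f,fy=f,interpolation=cv2.INTER_CUBIC)
        for boxes,col in items:
            for b in boxes:
                uv=(proj(n,b)-(c-w)+.5)*f
                cv2.polylines(im,[cv2.convexHull((uv*16).astype(np.int32))],True,col,1,cv2.LINE_AA,4)
        outs.append(im)
    cv2.imwrite(f"pics/{name}.png",np.hstack(outs))
E
python3 - <<'E'
from ov import *
o=sensors.observe(); R0=R.from_rotvec(o["ee_rot"]).as_matrix(); t=o["position"]
A=t-R0[:,2]*.0283; B=t+[0,0,.039]-R0[:,2]*-.011
print(A,B)
draw("b2",[(pl(A,R0),(0,0,255)),(pl(B,R0),(0,255,0))],[.54,.06,.2],33,12)
E
```

```text
[0.54652533 0.02857042 0.21838454] [0.54314038 0.05615488 0.22959732]
```

View pics/b2.png

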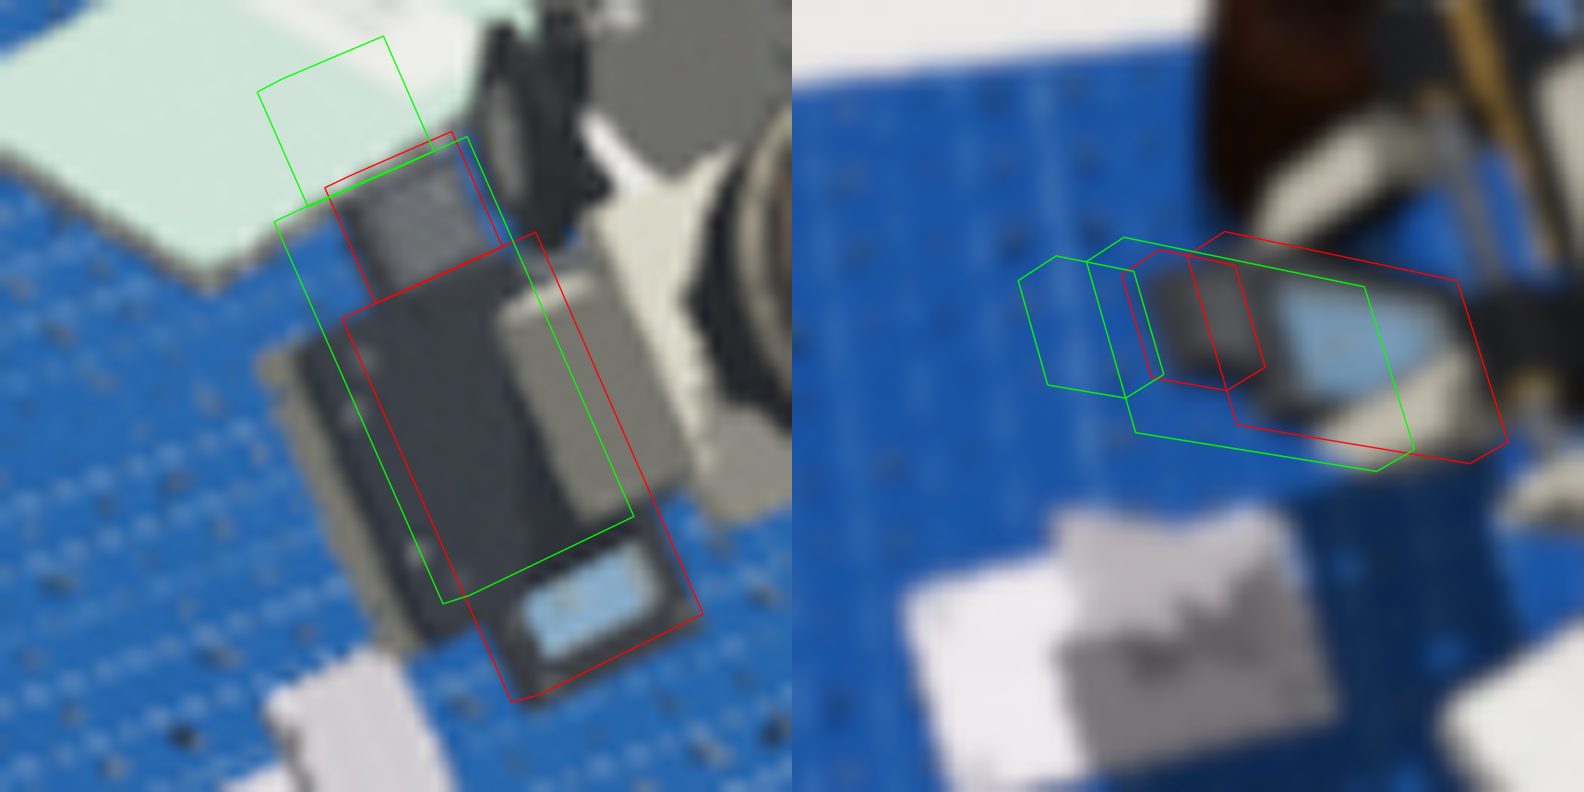

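```bash
python3 - <<'E'
from ov import *
o=sensors.observe();look("tmp",[.54,.06,.15],50,4); o=sensors.observe()
R0=R.from_rotvec(o["ee_rot"]).as_matrix(); t=o["position"]; print(t,o["clock"])
A=t-R0[:,2]*.0283
draw("b3",[(pl(A,R0),(0,0,255)),(pl(A-R0[:,2]*.010,R0),(0,255,255))],[.54,.03,.22],28,14)
im=cv2.imread("pics/b3.png"); cv2.imwrite("pics/b3.png",cv2.resize(im,(800,400)))
E
```

```text
scene crop origin [233 150]
top crop origin [245 140]
[0.54410664 0.04839742 0.19898129] 8.9333
```

View pics/b3.png

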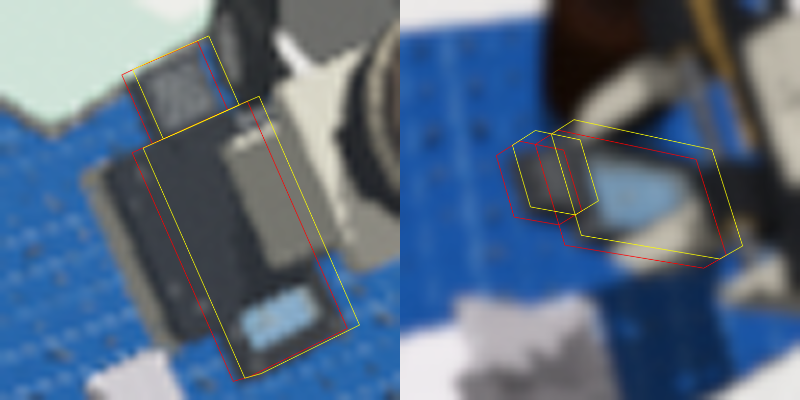

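Along the tool, the plate sits about 34 mm behind the reported TCP. The true outline lies between the red and yellow ones: the tab is at (180,90) in the scene half and (545,180) in the top half. I go to 10 mm up the slope and 20 mm off the ramp, then look again.

```bash
python3 - <<'E'
from look import *
Rr=cols(up_,-nrm); home=corner+.065*up_+.007*nrm
rel(home+.010*up_+.02*nrm-nrm*.034,Rr)
E
```

```text
t=8.93 pos [0.5441 0.0484 0.199 ] F [-0.3  0.3 -1.8] q [ 0.11  0.55  0.26  1.73 -0.82  1.42  0.86] wid 0.540
  tx -4.81 ty -0.06 tz 11.72  wx -0.0 wy -0.0 wz 0.2
```

```bash
python3 -m handwheel '[{"tx":-0.5,"ty":0,"tz":1,"wx":0,"wy":0,"wz":0,"claw":0.4},{"tx":-1,"ty":0,"tz":2.5,"wx":0,"wy":0,"wz":0,"claw":0.4},{"tx":-1.7,"ty":0,"tz":4,"wx":0,"wy":0,"wz":0,"claw":0.4},{"tx":-2.4,"ty":0,"tz":5.8,"wx":0,"wy":0,"wz":0,"claw":0.4},{"tx":-3.1,"ty":0,"tz":7.6,"wx":0,"wy":0,"wz":0,"claw":0.4},{"tx":-3.8,"ty":0,"tz":9.3,"wx":0,"wy":0,"wz":0,"claw":0.4},{"tx":-4.4,"ty":0,"tz":10.7,"wx":0,"wy":0,"wz":0,"claw":0.4},{"tx":-4.8,"ty":0,"tz":11.5,"wx":0,"wy":0,"wz":0,"claw":0.4},{"tx":-4.8,"ty":0,"tz":11.7,"wx":0,"wy":0,"wz":0,"claw":0.4},{"tx":-4.8,"ty":0,"tz":11.7,"wx":0,"wy":0,"wz":0,"claw":0.4},{"tx":-4.8,"ty":0,"tz":11.7,"wx":0,"wy":0,"wz":0,"claw":0.4}]' 35
python3 - <<'E'
from ov import *
Rr=cols(up_,-nrm); home=corner+.065*up_+.007*nrm
look("tmp",[.54,.06,.15],50,4); o=sensors.observe()
rel(home+.003*up_-nrm*.034,Rr)
R0=R.from_rotvec(o["ee_rot"]).as_matrix(); t=o["position"]
A=t-R0[:,2]*.034
draw("b4",[(pl(A,R0),(0,0,255)),(pl(home,Rr),(0,255,255))],[.54,.06,.09],28,14)
im=cv2.imread("pics/b4.png"); cv2.imwrite("pics/b4.png",cv2.resize(im,(800,400)))
E
```

```text
clock: 9.85
position: [0.5388, 0.0949, 0.0822]
ee_rot: [-1.637, -1.849, -0.681]
force: [-0.3, -1.1, -2.6]
width: 0.54
scene crop origin [233 150]
top crop origin [245 140]
t=9.95 pos [0.539  0.0946 0.0824] F [ 0.3 -0.3 -2.1] q [ 0.08  0.68  0.2   1.86 -0.93  1.2   1.  ] wid 0.538
  tx -0.55 ty -0.09 tz 2.19  wx 0.1 wy -0.0 wz 0.1
```

View pics/b4.png

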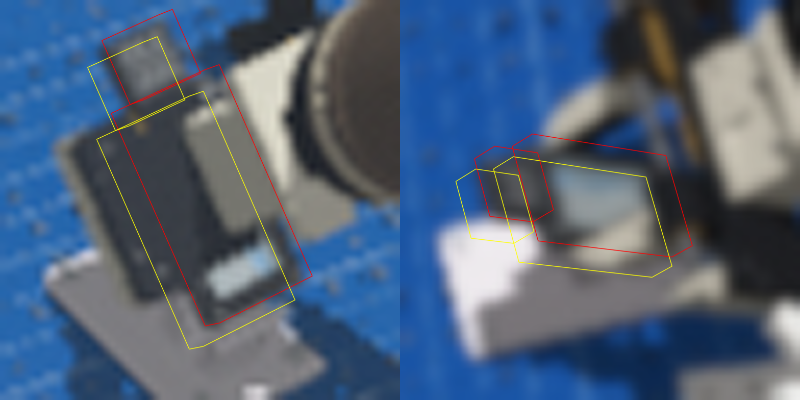

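The red prediction matches the plate well. I lower it towards the ramp and watch the force.

```bash
python3 -m handwheel '[{"tx":-0.1,"ty":-0.1,"tz":0.4,"wx":0,"wy":0,"wz":0,"claw":0.4},{"tx":-0.2,"ty":-0.1,"tz":0.8,"wx":0,"wy":0,"wz":0,"claw":0.4},{"tx":-0.4,"ty":-0.1,"tz":1.2,"wx":0,"wy":0,"wz":0,"claw":0.4},{"tx":-0.5,"ty":-0.1,"tz":1.4,"wx":0,"wy":0,"wz":0,"claw":0.4},{"tx":-0.5,"ty":-0.1,"tz":1.4,"wx":0,"wy":0,"wz":0,"claw":0.4}]' 35
python3 -m handwheel '[{"tx":0,"ty":0,"tz":0.15,"wx":0,"wy":0,"wz":0,"claw":0.4},{"tx":0,"ty":0,"tz":0.3,"wx":0,"wy":0,"wz":0,"claw":0.4},{"tx":0,"ty":0,"tz":0.3,"wx":0,"wy":0,"wz":0,"claw":0.4}]' 35
```

```text
clock: 10.37
position: [0.5364, 0.1015, 0.0681]
ee_rot: [-1.636, -1.848, -0.68]
force: [-0.8, -0.3, -2.9]
width: 0.546
clock: 10.62
position: [0.5366, 0.1016, 0.0678]
ee_rot: [-1.638, -1.848, -0.682]
force: [-6.0, -13.7, 20.5]
width: 0.539
```

```bash
python3 -m handwheel '[{"tx":0,"ty":0,"tz":0.15,"wx":0,"wy":0,"wz":0,"claw":0.4},{"tx":0,"ty":0,"tz":0.3,"wx":0,"wy":0,"wz":0,"claw":0.4},{"tx":0,"ty":0,"tz":0.3,"wx":0,"wy":0,"wz":0,"claw":0.4}]' 35
python3 - <<'E'
from plan import *
Rr=cols(up_,-nrm); home=corner+.065*up_+.007*nrm
rel(home+.003*up_-nrm*.034,Rr)
E
```

```text
clock: 10.87
position: [0.5368, 0.1019, 0.0667]
ee_rot: [-1.639, -1.849, -0.683]
force: [-9.3, -23.2, 31.8]
width: 0.541
t=10.87 pos [0.5368 0.1019 0.0667] F [ -9.3 -23.2  31.8] q [ 0.08  0.7   0.19  1.87 -0.95  1.17  1.03] wid 0.541
  tx 0.03 ty 0.04 tz 0.54  wx 0.3 wy 0.0 wz 0.1
```

It has touched the ramp with about 40 N along the normal, so I back off 4 mm and look.

```bash
python3 -m handwheel '[{"tx":0,"ty":0,"tz":-0.3,"wx":0,"wy":0,"wz":0,"claw":0.4},{"tx":0,"ty":0,"tz":-0.45,"wx":0,"wy":0,"wz":0,"claw":0.4},{"tx":0,"ty":0,"tz":-0.45,"wx":0,"wy":0,"wz":0,"claw":0.4}]' 35
python3 - <<'E'
from ov import *
Rr=cols(up_,-nrm); home=corner+.065*up_+.007*nrm
look("tmp",[.54,.06,.15],50,4); o=sensors.observe()
rel(home+.003*up_-nrm*.029,Rr)
R0=R.from_rotvec(o["ee_rot"]).as_matrix(); t=o["position"]
A=t-R0[:,2]*.029
draw("b5",[(pl(A,R0),(0,0,255)),(pl(home,Rr),(0,255,255))],[.54,.06,.09],28,14)
im=cv2.imread("pics/b5.png"); cv2.imwrite("pics/b5.png",cv2.resize(im,(800,400)))
E
```

```text
clock: 11.12
position: [0.5367, 0.1022, 0.0672]
ee_rot: [-1.637, -1.849, -0.681]
force: [-2.0, -7.1, 8.2]
width: 0.542
scene crop origin [233 150]
top crop origin [245 140]
t=11.22 pos [0.5366 0.1022 0.0672] F [-0.7 -5.6  4.5] q [ 0.08  0.7   0.19  1.87 -0.95  1.17  1.02] wid 0.541
  tx -0.04 ty 0.05 tz 0.06  wx 0.1 wy -0.0 wz 0.1
```

View pics/b5.png

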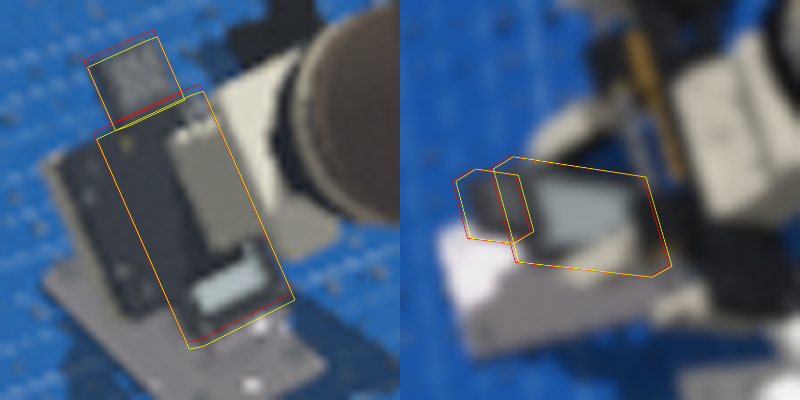

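The plate lies along the yellow home outline in both views, within 1 to 3 mm. I slide it gently down the slope to feel for the ledge.

```bash
python3 -m handwheel '[{"tx":-0.15,"ty":0,"tz":0,"wx":0,"wy":0,"wz":0,"claw":0.4},{"tx":-0.3,"ty":0,"tz":0,"wx":0,"wy":0,"wz":0,"claw":0.4},{"tx":-0.3,"ty":0,"tz":0,"wx":0,"wy":0,"wz":0,"claw":0.4}]' 35
python3 - <<'E'
from plan import *
o=sensors.observe(); print(o["position"],o["force"]@up_,o["force"]@nrm)
E
```

```text
clock: 11.47
position: [0.5372, 0.1007, 0.0657]
ee_rot: [-1.635, -1.849, -0.682]
force: [-0.8, -3.9, 8.1]
width: 0.54
[0.53722745 0.10073861 0.06572664] 3.1061952066277394 8.38996924134904
```

```bash
python3 -m handwheel '[{"tx":-0.15,"ty":0,"tz":0,"wx":0,"wy":0,"wz":0,"claw":0.4},{"tx":-0.2,"ty":0,"tz":0,"wx":0,"wy":0,"wz":0,"claw":0.4},{"tx":-0.2,"ty":0,"tz":0,"wx":0,"wy":0,"wz":0,"claw":0.4}]' 35
python3 - <<'E'
from plan import *
o=sensors.observe(); print(o["position"],o["force"]@up_,o["force"]@nrm)
E
```

```text
clock: 11.72
position: [0.5372, 0.1007, 0.0657]
ee_rot: [-1.632, -1.847, -0.684]
force: [-2.5, -2.1, 15.7]
width: 0.54
[0.5372359  0.10074222 0.06565563] 9.840308776340104 12.387042512837619
```

The ledge is reached: the plate stops moving and the force along the slope rises to 10 N. I ease off and open.

```bash
python3 -m handwheel '[{"tx":0.15,"ty":0,"tz":-0.1,"wx":0,"wy":0,"wz":0,"claw":0.52},{"tx":0.15,"ty":0,"tz":-0.1,"wx":0,"wy":0,"wz":0,"claw":0.55},{"tx":0.15,"ty":0,"tz":-0.1,"wx":0,"wy":0,"wz":0,"claw":0.6},{"tx":0.15,"ty":0,"tz":-0.1,"wx":0,"wy":0,"wz":0,"claw":0.7},{"tx":0.15,"ty":0,"tz":-0.1,"wx":0,"wy":0,"wz":0,"claw":0.78},{"tx":0.15,"ty":0,"tz":-0.1,"wx":0,"wy":0,"wz":0,"claw":0.78},{"tx":0.15,"ty":0,"tz":-0.1,"wx":0,"wy":0,"wz":0,"claw":0.78},{"tx":0.15,"ty":0,"tz":-0.1,"wx":0,"wy":0,"wz":0,"claw":0.78}]' 35
python3 - <<'E'
from ov import *
Rr=cols(up_,-nrm); home=corner+.065*up_+.007*nrm
look("tmp",[.54,.06,.15],50,4); o=sensors.observe(); print(o["force"],o["width"])
draw("b6",[(pl(home,Rr),(0,255,255))],[.54,.06,.09],28,14)
im=cv2.imread("pics/b6.png"); cv2.imwrite("pics/b6.png",cv2.resize(im,(800,400)))
E
```

```text
clock: 12.38
position: [0.5368, 0.0993, 0.0653]
ee_rot: [-1.636, -1.849, -0.68]
force: [0.2, 0.8, -0.3]
width: 0.781
scene crop origin [233 150]
top crop origin [245 140]
[-0.0604887   0.8198254  -0.53277808] 0.78084796693168
```

View pics/b6.png

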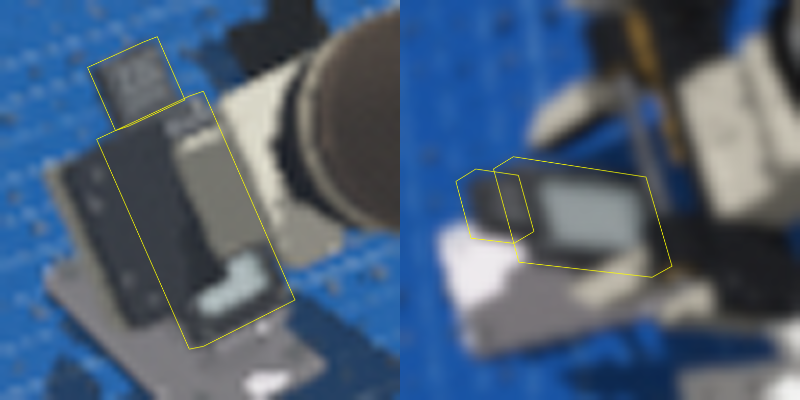

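The plate lies home and released, with no force. I withdraw along the face normal.

```bash
python3 -m handwheel '[{"tx":0,"ty":0,"tz":-0.7,"wx":0,"wy":0,"wz":0,"claw":0.78},{"tx":0,"ty":0,"tz":-2,"wx":0,"wy":0,"wz":0,"claw":0.78},{"tx":0,"ty":0,"tz":-4,"wx":0,"wy":0,"wz":0,"claw":0.78},{"tx":0,"ty":0,"tz":-7,"wx":0,"wy":0,"wz":0,"claw":0.78},{"tx":0,"ty":0,"tz":-10,"wx":0,"wy":0,"wz":0,"claw":0.78},{"tx":0,"ty":0,"tz":-13,"wx":0,"wy":0,"wz":0,"claw":0.78},{"tx":0,"ty":0,"tz":-16,"wx":0,"wy":0,"wz":0,"claw":0.78},{"tx":0,"ty":0,"tz":-16,"wx":0,"wy":0,"wz":0,"claw":0.78}]' 35
python3 - <<'E'
from ov import *
Rr=cols(up_,-nrm); home=corner+.065*up_+.007*nrm
look("tmp",[.54,.06,.15],50,4)
draw("b7",[(pl(home,Rr),(0,255,255))],[.54,.06,.09],28,14)
im=cv2.imread("pics/b7.png"); cv2.imwrite("pics/b7.png",cv2.resize(im,(800,400)))
R2=cols(-nrm*-1,-up_)
tabpt=home+.053*up_
for Rt in (cols(nrm,-up_),cols(-nrm,-up_)):
    print(Rt[:,1]); rel(tabpt+up_*(.12-.039),Rt)
E
```

```text
clock: 13.15
position: [0.5525, -0.0201, 0.1824]
ee_rot: [-1.646, -1.852, -0.684]
force: [0.5, -0.6, -0.4]
width: 0.779
scene crop origin [233 150]
top crop origin [245 140]
[-0.99266382 -0.12090714  0.        ]
t=13.25 pos [ 0.5509 -0.0151  0.1795] F [ 0.3  0.4 -0.3] q [ 0.2   0.62  0.28  1.67 -0.8   1.47  0.92] wid 0.779
  tx 13.50 ty 0.01 tz 13.44  wx -127.1 wy -0.3 wz 127.3
[0.99266382 0.12090714 0.        ]
t=13.25 pos [ 0.5509 -0.0151  0.1795] F [ 0.3  0.4 -0.3] q [ 0.2   0.62  0.28  1.67 -0.8   1.47  0.92] wid 0.779
  tx 13.50 ty 0.01 tz 13.44  wx 0.2 wy -89.9 wz -0.1
```

View pics/b7.png

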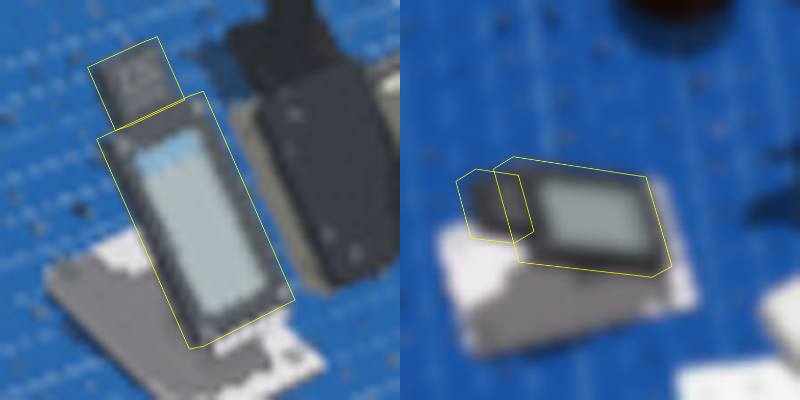

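The plate lies home on the rest, matching the outline in both views, with the tab at (135,80) in the scene half. Next I swing the tool over to come down along the plate's axis onto the tab.

```bash
python3 -m handwheel '[{"tx":2.5,"ty":0,"tz":-1,"wx":0,"wy":-6,"wz":0,"claw":0.6},{"tx":5,"ty":0,"tz":-1.8,"wx":0,"wy":-13,"wz":0,"claw":0.6},{"tx":7.5,"ty":0,"tz":-2.2,"wx":0,"wy":-20,"wz":0,"claw":0.6},{"tx":10,"ty":0,"tz":-2.2,"wx":0,"wy":-27,"wz":0,"claw":0.6},{"tx":12,"ty":0,"tz":-1.8,"wx":0,"wy":-34,"wz":0,"claw":0.6},{"tx":14,"ty":0,"tz":-1.4,"wx":0,"wy":-41,"wz":0,"claw":0.6},{"tx":15,"ty":0,"tz":0,"wx":0,"wy":-48,"wz":0,"claw":0.6},{"tx":16,"ty":0,"tz":1.5,"wx":0,"wy":-55,"wz":0,"claw":0.6},{"tx":17,"ty":0,"tz":3,"wx":0,"wy":-62,"wz":0,"claw":0.6},{"tx":18,"ty":0,"tz":4.5,"wx":0,"wy":-69,"wz":0,"claw":0.6},{"tx":19,"ty":0,"tz":6,"wx":0,"wy":-76,"wz":0,"claw":0.6},{"tx":19.8,"ty":0,"tz":7.1,"wx":0,"wy":-83,"wz":0,"claw":0.6}]' 35
python3 - <<'E'
from ov import *
home=corner+.065*up_+.007*nrm; tabpt=home+.053*up_
rel(tabpt+up_*(.10-.039+.0),cols(-nrm,-up_))
E
```

```text
clock: 14.25
position: [0.5262, 0.1789, 0.2683]
ee_rot: [1.705, 1.933, -0.588]
force: [0.6, 0.8, -0.9]
width: 0.6
t=14.25 pos [0.5262 0.1789 0.2683] F [ 0.6  0.8 -0.9] q [-1.02  0.5   0.36  1.55  0.39  1.49 -0.66] wid 0.600
  tx 4.85 ty 0.13 tz 9.27  wx 0.3 wy -6.8 wz 0.1
```

```bash
python3 -m handwheel '[{"tx":1.5,"ty":0,"tz":1.5,"wx":0,"wy":-4,"wz":0,"claw":0.6},{"tx":3,"ty":0.1,"tz":4,"wx":0,"wy":-7,"wz":0,"claw":0.6},{"tx":4,"ty":0.1,"tz":6.5,"wx":0,"wy":-7,"wz":0,"claw":0.6},{"tx":4.8,"ty":0.1,"tz":8,"wx":0,"wy":-7,"wz":0,"claw":0.6},{"tx":4.8,"ty":0.1,"tz":8,"wx":0,"wy":-7,"wz":0,"claw":0.6},{"tx":4.8,"ty":0.1,"tz":8,"wx":0,"wy":-7,"wz":0,"claw":0.6}]' 35
cat > tip.py <<'E'
from ov import *
def fingers(o,off=.025,op=None):
    R0=R.from_rotvec(o["ee_rot"]).as_matrix(); t=o["position"]-R0[:,2]*off; w=o["width"]*.046 if op is None else op
    B=[]
    for s in(-1,1):
        B.append(np.array([[x,s*y,z] for x in(-.0095,.0095) for y in(w,w+.012) for z in(0,-.03)])@R0.T+t)
    return B
E
python3 - <<'E'
from tip import *
Rr=cols(up_,-nrm);home=corner+.065*up_+.007*nrm; tabpt=home+.053*up_
look("tmp",[.54,.06,.15],50,4); o=sensors.observe()
rel(tabpt+up_*(0-.039+.0),cols(-nrm,-up_))
draw("c1",[(pl(home,Rr),(0,255,255)),(fingers(o),(0,0,255))],[.54,.11,.13],28,14)
im=cv2.imread("pics/c1.png"); cv2.imwrite("pics/c1.png",cv2.resize(im,(800,400)))
E
```

```text
clock: 14.75
position: [0.5288, 0.1644, 0.1753]
ee_rot: [1.635, 1.849, -0.679]
force: [0.9, -0.9, -0.2]
width: 0.599
scene crop origin [233 150]
top crop origin [245 140]
t=14.85 pos [0.53   0.165  0.1768] F [0.  0.1 0.6] q [-1.04  0.65  0.36  1.64  0.43  1.37 -0.77] wid 0.605
  tx 0.43 ty -0.07 tz 11.15  wx 0.1 wy -0.1 wz -0.1
```

View pics/c1.png

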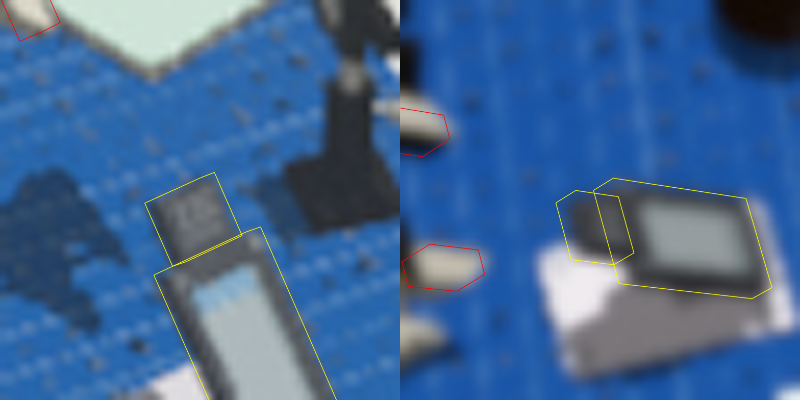

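The finger prediction (red) fits in both views, and the tab is straight ahead of the jaws. I go on to within 3 cm of the target.

```bash
python3 -m handwheel '[{"tx":0.2,"ty":0,"tz":2,"wx":0,"wy":0,"wz":0,"claw":0.6},{"tx":0.4,"ty":-0.1,"tz":4,"wx":0,"wy":0,"wz":0,"claw":0.6},{"tx":0.4,"ty":-0.1,"tz":6,"wx":0,"wy":0,"wz":0,"claw":0.6},{"tx":0.4,"ty":-0.1,"tz":7.8,"wx":0,"wy":0,"wz":0,"claw":0.6},{"tx":0.4,"ty":-0.1,"tz":7.8,"wx":0,"wy":0,"wz":0,"claw":0.6},{"tx":0.4,"ty":-0.1,"tz":7.8,"wx":0,"wy":0,"wz":0,"claw":0.6}]' 35
python3 - <<'E'
from tip import *
Rr=cols(up_,-nrm);home=corner+.065*up_+.007*nrm; tabpt=home+.053*up_
look("tmp",[.54,.06,.15],50,4); o=sensors.observe()
rel(tabpt+up_*(0-.039+.0),cols(-nrm,-up_))
draw("c2",[(pl(home,Rr),(0,255,255)),(fingers(o),(0,0,255))],[.54,.11,.13],28,14)
im=cv2.imread("pics/c2.png"); cv2.imwrite("pics/c2.png",cv2.resize(im,(800,400)))
E
```

```text
clock: 15.35
position: [0.5354, 0.1125, 0.1189]
ee_rot: [1.639, 1.847, -0.675]
force: [-0.2, 0.7, 0.2]
width: 0.596
scene crop origin [233 150]
top crop origin [245 140]
t=15.45 pos [0.5358 0.1141 0.1189] F [0.  0.4 0.2] q [-0.99  0.68  0.36  1.76  0.46  1.21 -0.8 ] wid 0.598
  tx -0.04 ty -0.02 tz 3.43  wx 0.2 wy -0.2 wz -0.1
```

View pics/c2.png

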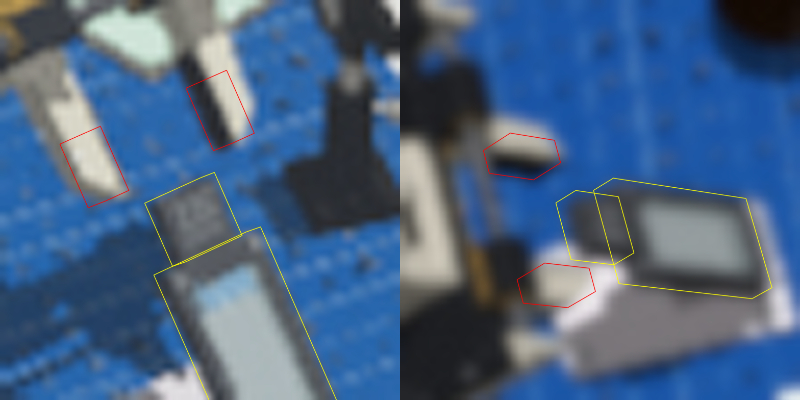

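The fingers straddle the tab evenly. I go in and close gently.

```bash
python3 -m handwheel '[{"tx":0,"ty":0,"tz":1,"wx":0,"wy":0,"wz":0,"claw":0.6},{"tx":0,"ty":0,"tz":2,"wx":0,"wy":0,"wz":0,"claw":0.6},{"tx":0,"ty":0,"tz":2.8,"wx":0,"wy":0,"wz":0,"claw":0.6},{"tx":0,"ty":0,"tz":3.2,"wx":0,"wy":0,"wz":0,"claw":0.6},{"tx":0,"ty":0,"tz":3.2,"wx":0,"wy":0,"wz":0,"claw":0.6},{"tx":0,"ty":0,"tz":3.2,"wx":0,"wy":0,"wz":0,"claw":0.45}]' 15
python3 -m handwheel '[{"tx":0,"ty":0,"tz":0,"wx":0,"wy":0,"wz":0,"claw":0.4},{"tx":0,"ty":0,"tz":0,"wx":0,"wy":0,"wz":0,"claw":0.35},{"tx":0,"ty":0,"tz":0,"wx":0,"wy":0,"wz":0,"claw":0.28},{"tx":0,"ty":0,"tz":0,"wx":0,"wy":0,"wz":0,"claw":0.2},{"tx":0,"ty":0,"tz":0,"wx":0,"wy":0,"wz":0,"claw":0.2},{"tx":0,"ty":0,"tz":0,"wx":0,"wy":0,"wz":0,"claw":0.2}]' 40
python3 - <<'E'
from tip import *
Rr=cols(up_,-nrm);home=corner+.065*up_+.007*nrm; tabpt=home+.053*up_
look("tmp",[.54,.06,.15],50,4); o=sensors.observe()
rel(tabpt+up_*(0-.039+.0),cols(-nrm,-up_))
draw("c3",[(pl(home,Rr),(0,255,255)),(fingers(o),(0,0,255))],[.54,.11,.13],28,14)
im=cv2.imread("pics/c3.png"); cv2.imwrite("pics/c3.png",cv2.resize(im,(800,400)))
E
```

```text
clock: 15.95
position: [0.5378, 0.0897, 0.095]
ee_rot: [1.638, 1.848, -0.677]
force: [-0.6, -0.2, 0.4]
width: 0.561
clock: 16.45
position: [0.538, 0.0903, 0.0952]
ee_rot: [1.638, 1.848, -0.675]
force: [0.2, 1.1, 1.6]
width: 0.324
scene crop origin [233 150]
top crop origin [245 140]
t=16.55 pos [0.538  0.0904 0.0952] F [0.2 1.4 1.3] q [-0.96  0.71  0.37  1.8   0.48  1.14 -0.81] wid 0.319
  tx -0.02 ty 0.06 tz 0.07  wx 0.1 wy -0.1 wz -0.1
```

View pics/c3.png

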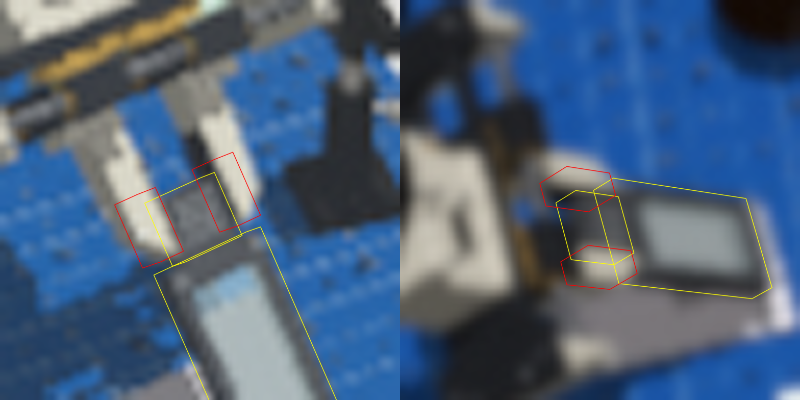

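It grips the tab at 29.4 mm. I lift it clear of the rest and turn it upright.

```bash
python3 - <<'E'
from plan import *
o=sensors.observe();home=corner+.065*up_+.007*nrm; R0=R.from_rotvec(o["ee_rot"]).as_matrix()
d=R0.T@(home-o["position"]); print("plate centre in tool",np.round(d,4))
np.save("cin.npy",d)
E
python3 -m handwheel '[{"tx":-0.4,"ty":0,"tz":-0.1,"wx":0,"wy":0,"wz":0,"claw":0.2},{"tx":-1.2,"ty":0,"tz":-0.8,"wx":0,"wy":0,"wz":0,"claw":0.2},{"tx":-2.5,"ty":0,"tz":-2.2,"wx":0,"wy":0,"wz":0,"claw":0.2},{"tx":-4,"ty":0,"tz":-4,"wx":0,"wy":0,"wz":0,"claw":0.2},{"tx":-5.8,"ty":0,"tz":-5.8,"wx":0,"wy":4,"wz":0,"claw":0.2},{"tx":-7.5,"ty":0,"tz":-7.5,"wx":0,"wy":9,"wz":0,"claw":0.2},{"tx":-9,"ty":0,"tz":-9,"wx":0,"wy":15,"wz":0,"claw":0.2},{"tx":-10.5,"ty":0,"tz":-10.5,"wx":0,"wy":21,"wz":0,"claw":0.2},{"tx":-11.5,"ty":0,"tz":-11.5,"wx":0,"wy":27,"wz":0,"claw":0.2},{"tx":-12.2,"ty":0,"tz":-12.2,"wx":0,"wy":33,"wz":0,"claw":0.2},{"tx":-12.5,"ty":0,"tz":-12.5,"wx":0,"wy":39,"wz":0,"claw":0.2},{"tx":-12.5,"ty":0,"tz":-12.5,"wx":0,"wy":45,"wz":0,"claw":0.2}]' 40
python3 - <<'E'
from tip import *
rel([.54,.09,.27],cols(rx,[0,0,-1]))
look("d1",[.54,.10,.23],40,5)
E
```

```text
plate centre in tool [-0.0002  0.0006  0.0147]
clock: 17.55
position: [0.5383, 0.0894, 0.2752]
ee_rot: [-2.082, -2.352, -0.015]
force: [-0.8, -0.1, -2.9]
width: 0.326
t=17.55 pos [0.5383 0.0894 0.2752] F [-0.8 -0.1 -2.9] q [-0.51  0.25  0.32  1.68 -0.09  1.22 -0.05] wid 0.326
  tx 0.04 ty 0.17 tz 0.52  wx 0.4 wy -0.4 wz 0.0
scene crop origin [237 132]
top crop origin [244 142]
```

View pics/d1.png

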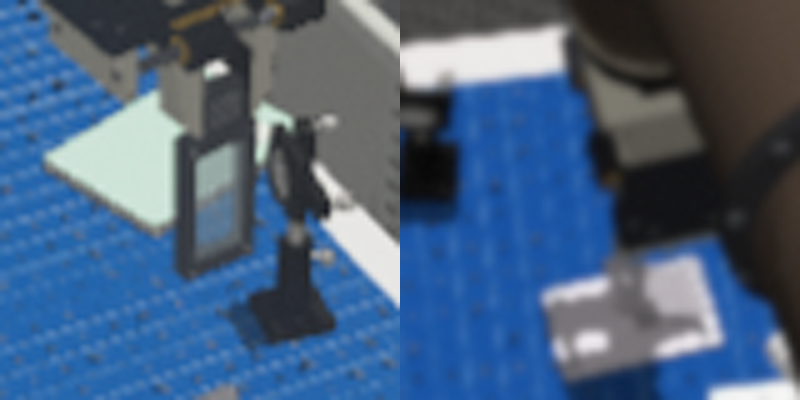

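The plate hangs upright in the grip at scene crop (215,190). Before going to the rack I refine its pose by overlaying the model on the unobstructed pictures.

```bash
cat > rk.py <<'E'
from ov import *
import sys
def world(b,p): 
    c,s=np.cos(p[2]),np.sin(p[2]); return np.asarray(b)*1e-3@np.array([[c,s,0],[-s,c,0],[0,0,1]])+[p[0],p[1],0]
def bx(x0,x1,y0,y1,z0,z1): return np.array([[x,y,z] for x in(x0,x1) for y in(y0,y1) for z in(z0,z1)],float)
def show(name,p,src="d_",w=30,f=26):
    items=[([bx(-35,35,-74,74,8,8),bx(-35,35,-74,74,0,0)],(0,0,255)),([bx(-27,27,-54.5,-37.5,47.5,47.5)],(0,255,255)),([bx(-23,23,-52,-40,9.5,9.5)],(0,255,0)),
      ([bx(-35,-27,-74,74,50,50),bx(27,35,-74,74,50,50)],(255,0,255)),([bx(-15,15,-7,7,138,138),bx(-15,15,39,53,138,138)],(255,255,0))]
    outs=[]
    for n in("scene","top"):
        im=np.load(f"{src}{n}.npz")["p"]; c=proj(n,[p[0]-.01,p[1],.05])[0].astype(int)
        im=cv2.resize(im[c[1]-w:c[1]+w,c[0]-w:c[0]+w],None,fx=f,fy=f,interpolation=cv2.INTER_CUBIC)
        for bs,col in items:
            for b in bs:
                uv=(proj(n,world(b,p))-(c-w)+.5)*f
                cv2.polylines(im,[cv2.convexHull((uv*16).astype(np.int32))],True,col,1,cv2.LINE_AA,4)
        outs.append(cv2.resize(im,(600,600))); cv2.imwrite(f"pics/{name}_{n}.png",outs[-1])
if __name__=="__main__": show(sys.argv[1],[float(v) for v in sys.argv[2:5]])
E
python3 rk.py r1 .588 -.1985 4.375
```

```text
(no output)
```

View pics/r1_scene.png

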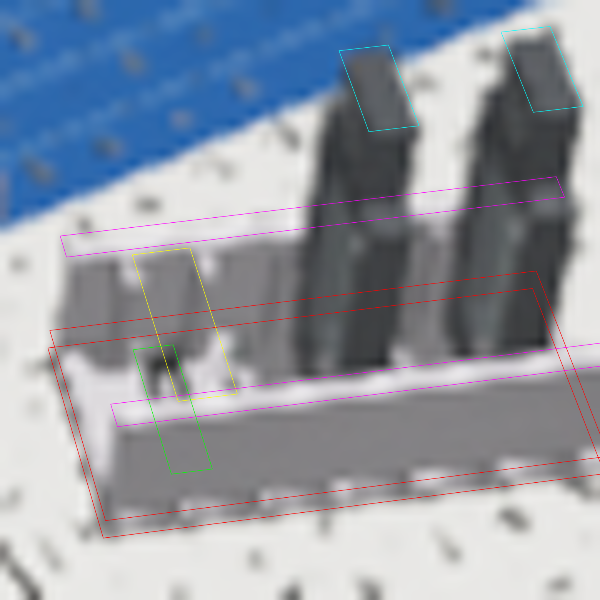

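View pics/r1_top.png

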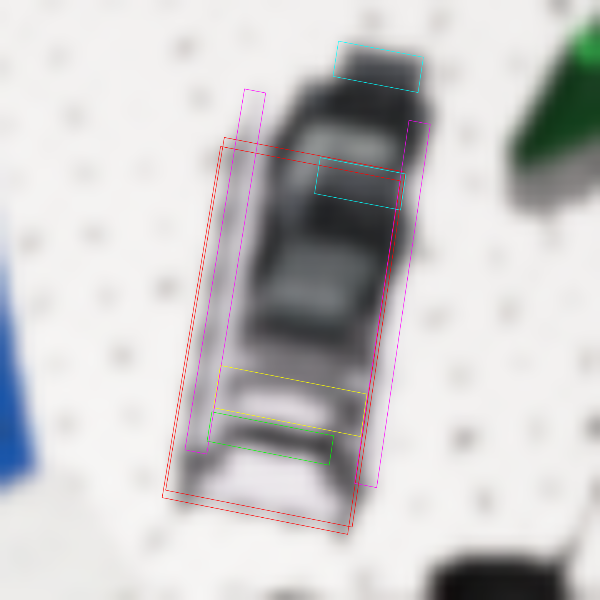

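The overlay agrees with the picture. In the scene view the tabs at (375,90) and (545,75) lie inside their outlines, and in the top view the dark pad at (272,436) is centred on the green one. I carry the plate over the empty slot and yaw.

```bash
python3 -m handwheel '[{"tx":-1.5,"ty":-0.1,"tz":0,"wx":0,"wy":0,"wz":-4,"claw":0.2},{"tx":-4,"ty":-0.4,"tz":0,"wx":0,"wy":0,"wz":-10,"claw":0.2},{"tx":-7,"ty":-0.7,"tz":0,"wx":0,"wy":0,"wz":-16,"claw":0.2},{"tx":-10,"ty":-1,"tz":0,"wx":0,"wy":0,"wz":-22,"claw":0.2},{"tx":-13,"ty":-1.3,"tz":0,"wx":0,"wy":0,"wz":-29,"claw":0.2},{"tx":-16,"ty":-1.6,"tz":0,"wx":0,"wy":0,"wz":-36,"claw":0.2},{"tx":-19,"ty":-1.9,"tz":0,"wx":0,"wy":0,"wz":-43,"claw":0.2},{"tx":-22,"ty":-2.1,"tz":0,"wx":0,"wy":0,"wz":-50,"claw":0.2},{"tx":-24.5,"ty":-2.4,"tz":0,"wx":0,"wy":0,"wz":-56,"claw":0.2},{"tx":-26.5,"ty":-2.6,"tz":0,"wx":0,"wy":0,"wz":-61,"claw":0.2},{"tx":-27.2,"ty":-2.7,"tz":0,"wx":0,"wy":0,"wz":-64,"claw":0.2},{"tx":-27.2,"ty":-2.7,"tz":0,"wx":0,"wy":0,"wz":-64,"claw":0.2}]' 40
python3 - <<'E'
from rk import *
# target tool: y along -kx
RS=cols(np.cross(-kx,[0,0,-1]),[0,0,-1])
d=np.load("cin.npy")
foot=np.array([slot[0],slot[1],.10]); rel(foot-RS@(d+[0,0,.065]),RS)
look("d2",[.545,-.18,.2],40,5)
E
```

```text
clock: 18.65
position: [0.5422, -0.1863, 0.2715]
ee_rot: [-0.522, -3.097, 0.002]
force: [0.7, 0.7, -1.9]
width: 0.325
t=18.65 pos [ 0.5422 -0.1863  0.2715] F [ 0.7  0.7 -1.9] q [ 0.03  0.3   0.28  1.61 -0.08  1.24  1.56] wid 0.325
  tx -0.11 ty 0.32 tz 9.18  wx -0.1 wy -0.0 wz 0.2
scene crop origin [291 199]
top crop origin [328 134]
```

View pics/d2.png

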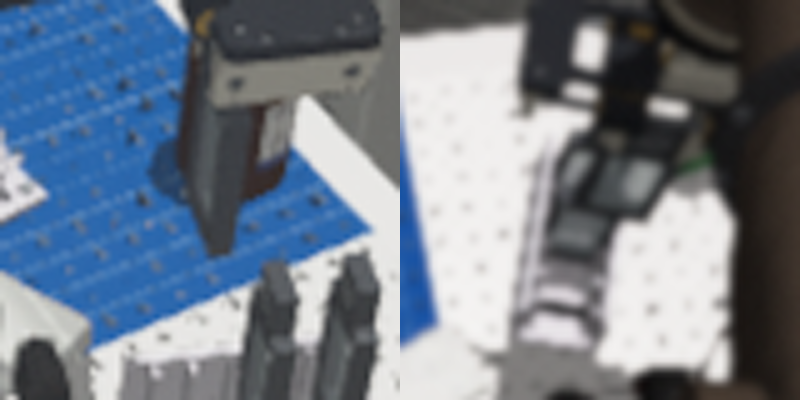

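```bash
python3 -m handwheel '[{"tx":-0.1,"ty":0.1,"tz":1.2,"wx":0,"wy":0,"wz":0,"claw":0.2},{"tx":-0.1,"ty":0.2,"tz":2.8,"wx":0,"wy":0,"wz":0,"claw":0.2},{"tx":-0.1,"ty":0.2,"tz":4,"wx":0,"wy":0,"wz":0,"claw":0.2},{"tx":-0.1,"ty":0.2,"tz":4,"wx":0,"wy":0,"wz":0,"claw":0.2},{"tx":-0.1,"ty":0.2,"tz":4,"wx":0,"wy":0,"wz":0,"claw":0.2}]' 40
cat > hov.py <<'E'
from rk import *
import sys
name=sys.argv[1]; fz=float(sys.argv[2])
RS=cols(np.cross(-kx,[0,0,-1]),[0,0,-1]); d=np.load("cin.npy")
look("tmp",[.545,-.18,.15],40,5); o=sensors.observe()
rel(np.array([slot[0],slot[1],fz])-RS@(d+[0,0,.065]),RS,o)
R0=R.from_rotvec(o["ee_rot"]).as_matrix(); c=o["position"]+R0@d
Rp=np.stack([-R0[:,2],R0[:,1],np.cross(-R0[:,2],R0[:,1])],1)
p=RACK
slotb=[world(bx(-27,27,-54.5,-37.5,47.5,47.5),p)]
draw(name,[(pl(c,Rp),(0,0,255)),(slotb,(0,255,255)),([world(bx(-15,15,-7,7,138,138),p),world(bx(-15,15,39,53,138,138),p)],(255,255,0))],[.55,-.18,.10],34,12)
im=cv2.imread(f"pics/{name}.png"); h=im.shape[0]; cv2.imwrite(f"pics/{name}.png",cv2.resize(im[:,:h],(600,600))); cv2.imwrite(f"pics/{name}t.png",cv2.resize(im[:,h:],(600,600)))
E
python3 hov.py e1 .06
```

```text
clock: 19.17
position: [0.5451, -0.1802, 0.2314]
ee_rot: [-0.519, -3.098, -0.002]
force: [-0.2, 0.1, -0.8]
width: 0.323
scene crop origin [289 212]
top crop origin [325 140]
t=19.27 pos [ 0.5459 -0.1811  0.2325] F [-0.2  0.4 -2.5] q [ 0.03  0.33  0.27  1.67 -0.1   1.15  1.56] wid 0.326
  tx 0.09 ty -0.31 tz 9.28  wx 0.1 wy 0.1 wz 0.3
```

View pics/e1.png

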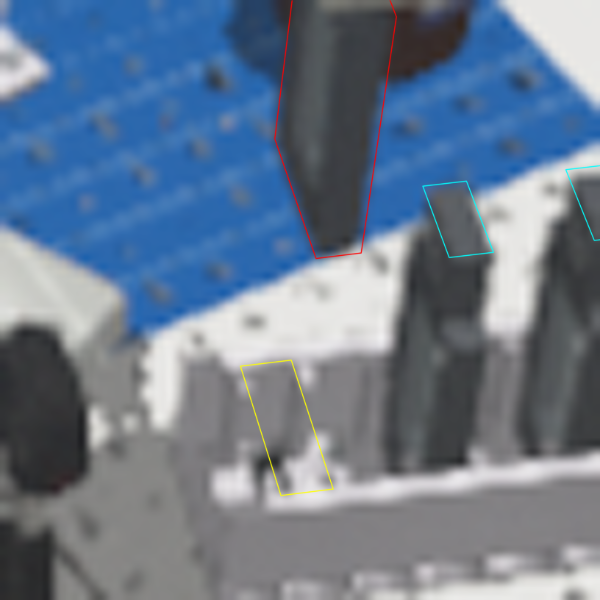

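View pics/e1t.png

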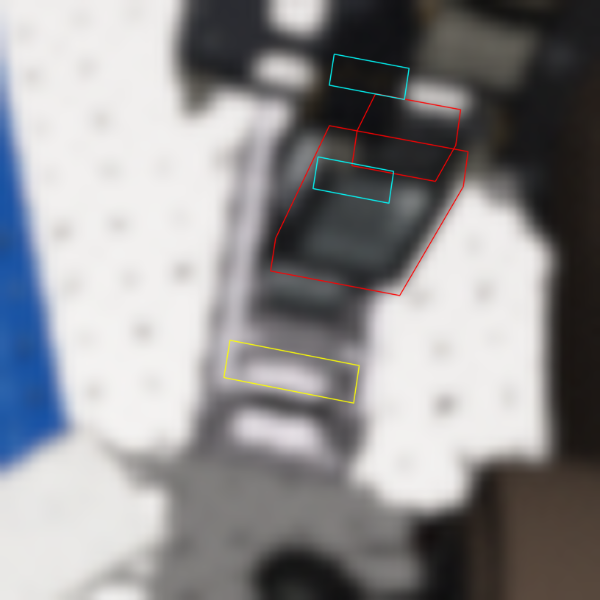

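The predicted plate (red) matches the picture in the scene view, with its foot at (340,250). I go down to 10 mm above the rack's top and check against the slot.

```bash
python3 -m handwheel '[{"tx":0.1,"ty":-0.3,"tz":1.5,"wx":0,"wy":0,"wz":0,"claw":0.2},{"tx":0.1,"ty":-0.3,"tz":3.5,"wx":0,"wy":0,"wz":0,"claw":0.2},{"tx":0.1,"ty":-0.3,"tz":5.5,"wx":0,"wy":0,"wz":0,"claw":0.2},{"tx":0.1,"ty":-0.3,"tz":7.5,"wx":0,"wy":0,"wz":0,"claw":0.2},{"tx":0.1,"ty":-0.3,"tz":8.8,"wx":0,"wy":0,"wz":0,"claw":0.2},{"tx":0.1,"ty":-0.3,"tz":9.2,"wx":0,"wy":0,"wz":0,"claw":0.2},{"tx":0.1,"ty":-0.3,"tz":9.2,"wx":0,"wy":0,"wz":0,"claw":0.2},{"tx":0.1,"ty":-0.3,"tz":9.2,"wx":0,"wy":0,"wz":0,"claw":0.2}]' 40
python3 hov.py e2 .0095
```

```text
clock: 19.93
position: [0.5443, -0.1844, 0.1407]
ee_rot: [0.52, 3.096, 0.002]
force: [0.6, 0.3, -2.2]
width: 0.32
scene crop origin [289 212]
top crop origin [325 140]
t=20.03 pos [ 0.5446 -0.1845  0.141 ] F [ 0.2  0.4 -2.6] q [ 0.05  0.41  0.25  1.79 -0.12  0.95  1.59] wid 0.322
  tx 0.07 ty 0.05 tz 5.18  wx 0.1 wy 0.2 wz 0.3
```

View pics/e2.png

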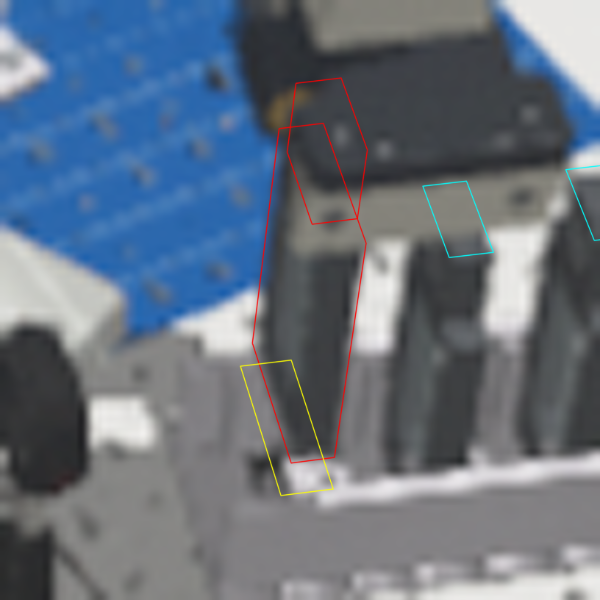

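View pics/e2t.png

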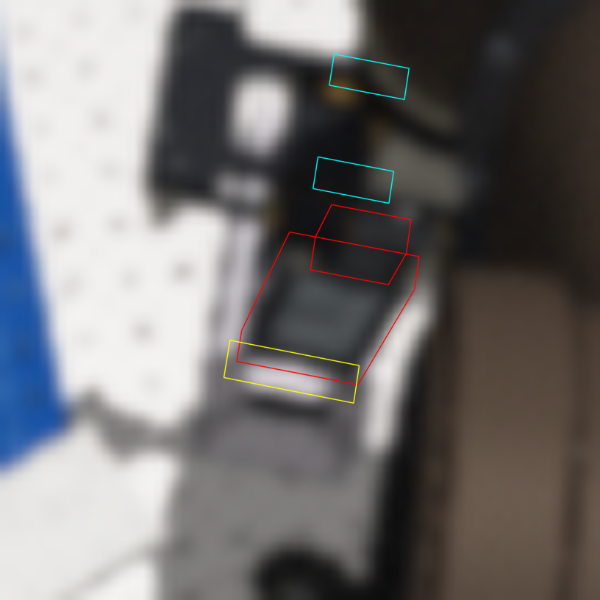

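The plate tracks the slot well. One concern is the tan finger carriage at scene (430,220), which overhangs stored plate 0, so I measure its underside from the depth before going down.

```bash
python3 - <<'E'
from ov import *
o=sensors.observe(); R0=R.from_rotvec(o["ee_rot"]).as_matrix(); t=o["position"]
for n in("scene","top"):
    P=np.load(f"last_{n}.npz")["P"]; q=(P-t)@R0*1000
    m=(abs(q[...,0])<110)&(abs(q[...,1])<110)&(P[...,2]>.15)&(P[...,2]<.3)
    for a in range(-110,110,10):
        s=m&(q[...,0]>=a)&(q[...,0]<a+10)
        if s.sum()>2:
            z=q[s]; print(n,"toolx",a,s.sum(),"world z min/med/max",np.round([P[s][:,2].min(),np.median(P[s][:,2]),P[s][:,2].max()],3),"y",np.round(np.percentile(z[:,1],[2,50,98])))
print("stored dir in tool x:",(R0.T@ky)[:2], "cam side y:",(R0.T@(CM["scene"]["xyz"]-t))[:2])
E
```

```text
scene toolx -40 44 world z min/med/max [0.232 0.264 0.276] y [-93. -84. -27.]
scene toolx -30 83 world z min/med/max [0.228 0.273 0.286] y [-95. -83. -48.]
scene toolx -20 120 world z min/med/max [0.234 0.274 0.298] y [-94. -73. -46.]
scene toolx -10 132 world z min/med/max [0.152 0.274 0.298] y [-95. -72. -24.]
scene toolx 0 136 world z min/med/max [0.151 0.273 0.299] y [-95. -66.  18.]
scene toolx 10 142 world z min/med/max [0.165 0.273 0.299] y [-94. -66.  90.]
scene toolx 20 357 world z min/med/max [0.231 0.272 0.299] y [-93. -17.  86.]
scene toolx 30 265 world z min/med/max [0.232 0.254 0.278] y [-94. -19.  89.]
scene toolx 90 56 world z min/med/max [0.15  0.167 0.177] y [-83. -74. -48.]
scene toolx 100 64 world z min/med/max [0.151 0.167 0.175] y [-84. -71. -45.]
top toolx -40 12 world z min/med/max [0.271 0.274 0.277] y [69. 83. 93.]
top toolx -30 50 world z min/med/max [0.245 0.273 0.279] y [31. 64. 93.]
top toolx -20 84 world z min/med/max [0.242 0.271 0.28 ] y [23. 46. 93.]
top toolx -10 64 world z min/med/max [0.187 0.266 0.278] y [-14.  42.  94.]
top toolx 0 119 world z min/med/max [0.152 0.254 0.278] y [-18.  22.  93.]
top toolx 10 67 world z min/med/max [0.169 0.272 0.298] y [-25.  39.  93.]
top toolx 20 194 world z min/med/max [0.24  0.272 0.299] y [-23.  26.  91.]
top toolx 30 124 world z min/med/max [0.232 0.254 0.277] y [-27.  39.  91.]
stored dir in tool x: [-0.99998359 -0.00467498] cam side y: [ 0.31278346 -0.84410991]
```

The overhang is only parallax. The gripper's body starts at z of about 0.23 and will end at about 0.18, clear of the 0.138 tops. I go down into the slot slowly and watch the forces.

```bash
python3 -m handwheel '[{"tx":0.03,"ty":0.05,"tz":0.5,"wx":0.1,"wy":0.1,"wz":0.3,"claw":0.2},{"tx":0.03,"ty":0.05,"tz":1,"wx":0.1,"wy":0.1,"wz":0.3,"claw":0.2},{"tx":0.03,"ty":0.05,"tz":1.3,"wx":0.1,"wy":0.1,"wz":0.3,"claw":0.2},{"tx":0.03,"ty":0.05,"tz":1.6,"wx":0.1,"wy":0.1,"wz":0.3,"claw":0.2},{"tx":0.03,"ty":0.05,"tz":1.8,"wx":0.1,"wy":0.1,"wz":0.3,"claw":0.2},{"tx":0.03,"ty":0.05,"tz":1.8,"wx":0.1,"wy":0.1,"wz":0.3,"claw":0.2}]' 40
python3 hov.py e3 .0095
```

```text
clock: 20.53
position: [0.5431, -0.1835, 0.121]
ee_rot: [-0.528, -3.095, 0.0]
force: [0.3, -0.1, -3.5]
width: 0.325
scene crop origin [289 212]
top crop origin [325 140]
t=20.63 pos [ 0.5434 -0.1837  0.1215] F [ 0.5  0.1 -2. ] q [ 0.05  0.44  0.25  1.81 -0.13  0.91  1.59] wid 0.322
  tx -0.08 ty 0.02 tz 3.23  wx -0.0 wy -0.1 wz -0.0
```

View pics/e3.png

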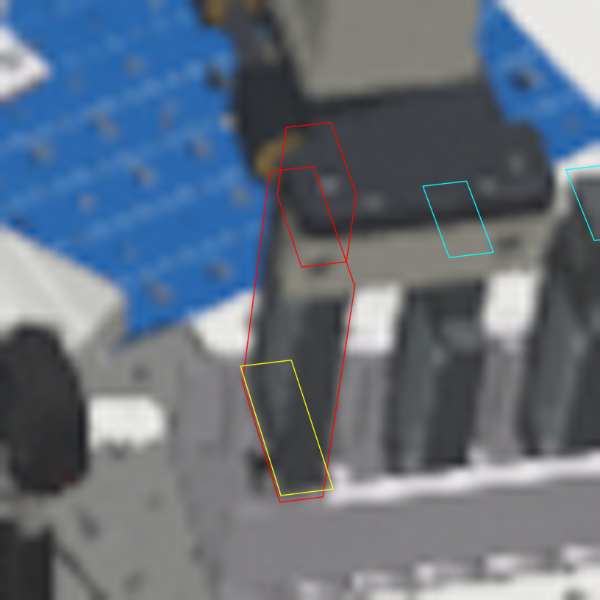

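```bash
python3 -m handwheel '[{"tx":-0.05,"ty":0,"tz":0.3,"wx":0,"wy":0,"wz":0,"claw":0.2},{"tx":-0.05,"ty":0,"tz":0.6,"wx":0,"wy":0,"wz":0,"claw":0.2},{"tx":-0.05,"ty":0,"tz":0.9,"wx":0,"wy":0,"wz":0,"claw":0.2},{"tx":-0.05,"ty":0,"tz":1.2,"wx":0,"wy":0,"wz":0,"claw":0.2},{"tx":-0.05,"ty":0,"tz":1.2,"wx":0,"wy":0,"wz":0,"claw":0.2}]' 40
python3 - <<'E'
from rk import *
RS=cols(np.cross(-kx,[0,0,-1]),[0,0,-1]); d=np.load("cin.npy")
rel(np.array([slot[0],slot[1],.0095])-RS@(d+[0,0,.065]),RS)
E
```

```text
clock: 21.05
position: [0.5435, -0.1836, 0.1088]
ee_rot: [-0.528, -3.095, 0.0]
force: [0.3, -0.3, -2.1]
width: 0.322
t=21.05 pos [ 0.5435 -0.1836  0.1088] F [ 0.3 -0.3 -2.1] q [ 0.06  0.45  0.24  1.83 -0.14  0.88  1.6 ] wid 0.322
  tx -0.08 ty 0.02 tz 1.96  wx -0.0 wy -0.1 wz -0.0
```

It has gone in 18 mm with no side force. I go on down.

```bash
python3 -m handwheel '[{"tx":-0.04,"ty":0,"tz":0.4,"wx":0,"wy":0,"wz":0,"claw":0.2},{"tx":-0.04,"ty":0,"tz":0.8,"wx":0,"wy":0,"wz":0,"claw":0.2},{"tx":-0.04,"ty":0,"tz":1.2,"wx":0,"wy":0,"wz":0,"claw":0.2},{"tx":-0.04,"ty":0,"tz":1.5,"wx":0,"wy":0,"wz":0,"claw":0.2},{"tx":-0.04,"ty":0,"tz":1.5,"wx":0,"wy":0,"wz":0,"claw":0.2},{"tx":-0.04,"ty":0,"tz":1.5,"wx":0,"wy":0,"wz":0,"claw":0.2}]' 40
python3 -m handwheel '[{"tx":0,"ty":0,"tz":0.15,"wx":0,"wy":0,"wz":0,"claw":0.2},{"tx":0,"ty":0,"tz":0.3,"wx":0,"wy":0,"wz":0,"claw":0.2},{"tx":0,"ty":0,"tz":0.3,"wx":0,"wy":0,"wz":0,"claw":0.2}]' 40
```

```text
clock: 21.55
position: [0.5441, -0.1839, 0.0943]
ee_rot: [-0.528, -3.096, 0.0]
force: [0.8, -0.4, -3.2]
width: 0.326
clock: 21.8
position: [0.5442, -0.1839, 0.0914]
ee_rot: [-0.528, -3.096, 0.0]
force: [-0.4, 0.5, -1.6]
width: 0.321
```

```bash
python3 -m handwheel '[{"tx":0,"ty":0,"tz":0.1,"wx":0,"wy":0,"wz":0,"claw":0.2},{"tx":0,"ty":0,"tz":0.2,"wx":0,"wy":0,"wz":0,"claw":0.2},{"tx":0,"ty":0,"tz":0.2,"wx":0,"wy":0,"wz":0,"claw":0.2}]' 40
python3 -m handwheel '[{"tx":0,"ty":0,"tz":0.1,"wx":0,"wy":0,"wz":0,"claw":0.2},{"tx":0,"ty":0,"tz":0.15,"wx":0,"wy":0,"wz":0,"claw":0.2},{"tx":0,"ty":0,"tz":0.15,"wx":0,"wy":0,"wz":0,"claw":0.2}]' 40
```

```text
clock: 22.05
position: [0.5447, -0.184, 0.0902]
ee_rot: [0.528, 3.097, -0.0]
force: [-1.7, 0.2, 3.5]
width: 0.325
clock: 22.3
position: [0.5455, -0.1841, 0.09]
ee_rot: [0.528, 3.095, 0.0]
force: [-2.7, 2.2, 16.8]
width: 0.323
```

The floor is reached at a predicted foot height of 0.0103 m, with 17 N pushing up, which agrees with the pad. I ease off and let go slowly.

```bash
python3 -m handwheel '[{"tx":0,"ty":0,"tz":-0.15,"wx":0,"wy":0,"wz":0,"claw":0.3},{"tx":0,"ty":0,"tz":-0.15,"wx":0,"wy":0,"wz":0,"claw":0.3},{"tx":0,"ty":0,"tz":-0.15,"wx":0,"wy":0,"wz":0,"claw":0.33},{"tx":0,"ty":0,"tz":-0.15,"wx":0,"wy":0,"wz":0,"claw":0.36},{"tx":0,"ty":0,"tz":-0.15,"wx":0,"wy":0,"wz":0,"claw":0.4},{"tx":0,"ty":0,"tz":-0.15,"wx":0,"wy":0,"wz":0,"claw":0.48},{"tx":0,"ty":0,"tz":-0.15,"wx":0,"wy":0,"wz":0,"claw":0.55},{"tx":0,"ty":0,"tz":-0.15,"wx":0,"wy":0,"wz":0,"claw":0.55}]' 20
python3 hov.py f1 .0095
```

```text
clock: 22.97
position: [0.5442, -0.1839, 0.0895]
ee_rot: [-0.528, -3.096, 0.0]
force: [-0.6, 0.2, -0.1]
width: 0.536
scene crop origin [289 212]
top crop origin [325 140]
t=23.07 pos [ 0.5443 -0.1839  0.0895] F [ 0.4 -0.2 -0.3] q [ 0.06  0.48  0.24  1.84 -0.14  0.84  1.6 ] wid 0.547
  tx 0.01 ty 0.02 tz 0.03  wx -0.0 wy -0.0 wz -0.0
```

View pics/f1.png

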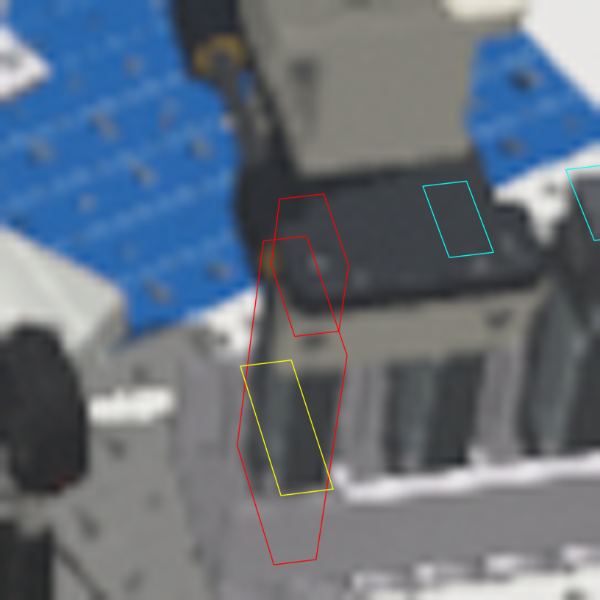

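The jaws are open at 0.547 with no force, and the plate stands in the slot. I retreat straight up.

```bash
python3 -m handwheel '[{"tx":0,"ty":0,"tz":-0.8,"wx":0,"wy":0,"wz":0,"claw":0.55},{"tx":0,"ty":0,"tz":-2,"wx":0,"wy":0,"wz":0,"claw":0.55},{"tx":0,"ty":0,"tz":-4,"wx":0,"wy":0,"wz":0,"claw":0.55},{"tx":0,"ty":0,"tz":-7,"wx":0,"wy":0,"wz":0,"claw":0.55},{"tx":0,"ty":0,"tz":-11,"wx":0,"wy":0,"wz":0,"claw":0.55},{"tx":0,"ty":0,"tz":-15,"wx":0,"wy":0,"wz":0,"claw":0.55},{"tx":0,"ty":0,"tz":-18,"wx":0,"wy":0,"wz":0,"claw":0.55},{"tx":0,"ty":0,"tz":-18,"wx":0,"wy":0,"wz":0,"claw":0.55},{"tx":0,"ty":0,"tz":-18,"wx":0,"wy":0,"wz":0,"claw":0.55}]' 20
python3 - <<'E'
from rk import *
look("tmp",[.545,-.18,.15],40,5)
c=np.array([slot[0],slot[1],.0745]); Rp=np.stack([[0,0,1.],-kx,np.cross([0,0,1.],-kx)],1)
p=RACK
for n in("scene","top"):
    draw("f2"+n,[(pl(c,Rp),(0,0,255)),([world(bx(-15,15,-7,7,138,138),p),world(bx(-15,15,39,53,138,138),p)],(255,255,0))],[.57,-.19,.08],30,20,(n,))
print(sensors.observe()["dq"],sensors.observe()["clock"])
E
```

```text
clock: 23.82
position: [0.5454, -0.1844, 0.2723]
ee_rot: [0.528, 3.093, -0.0]
force: [-0.0, -0.7, -0.3]
width: 0.551
scene crop origin [289 212]
top crop origin [325 140]
[ 0.00243632  0.01673296 -0.0035473   0.01786033 -0.00170325 -0.00204279
  0.0008336 ] 23.9167
```

View pics/f2scene.png

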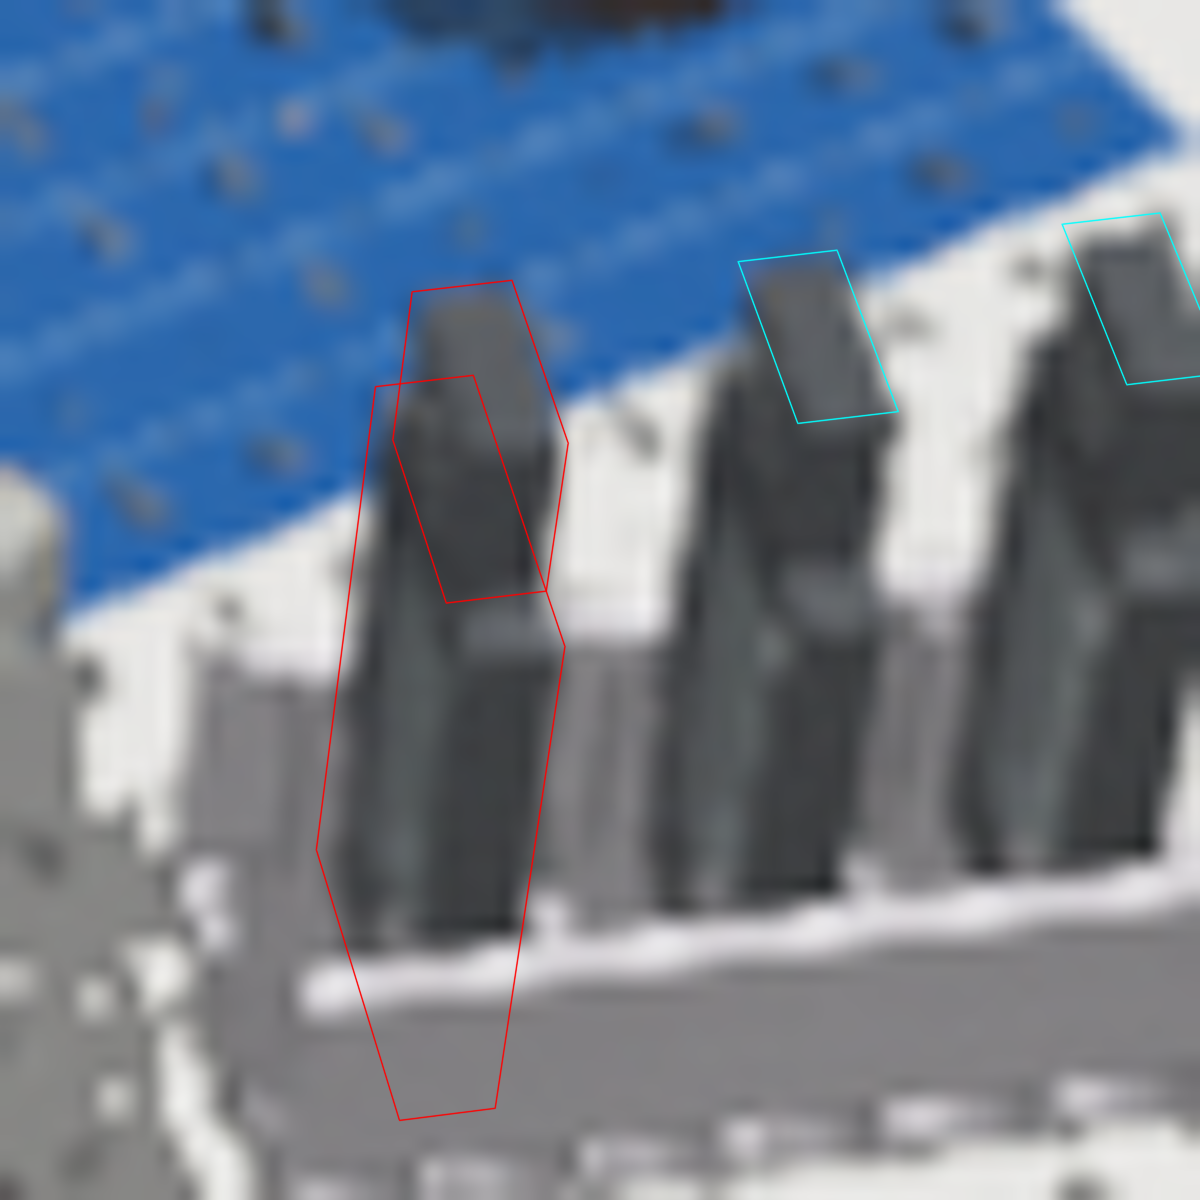

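```bash
python3 -c "
import cv2; cv2.imwrite('pics/f2t.png',cv2.resize(cv2.imread('pics/f2top.png'),(600,600)))"
```

```text
(no output)
```

View pics/f2t.png

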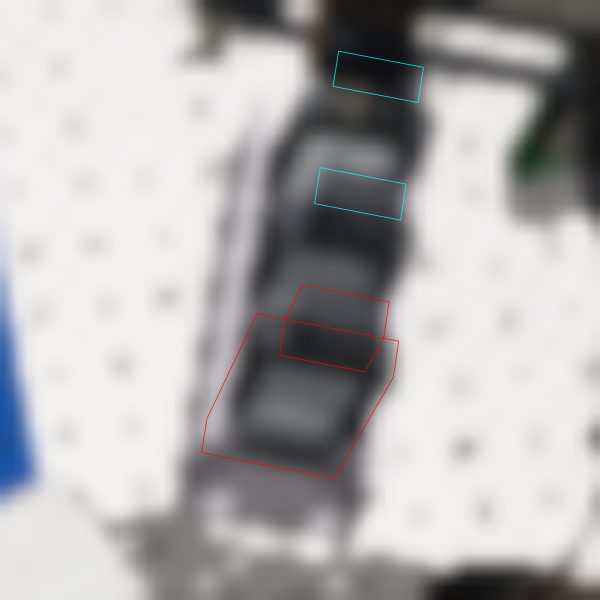

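The filter plate stands upright in line with its neighbours. In the scene crop the tab tops are at (475,300), (800,265) and (1125,240) and the shoulders at (505,620), (830,590) and (1160,560), evenly spaced and level. The stored tabs sit where they did at the start, and the gripper is 18 cm clear. I hand in.

```bash
python3 - <<'E'
from cell import arm,sensors
o=sensors.observe(); print(o["clock"],o["force"],o["width"])
print(arm.sign_off())
E
```

```text
23.9167 [-0.15782329  0.56955668 -0.30216015] 0.5497587727099329
the job is handed in; nothing more can be done
None
```

The filter plate stands tab up in the rack's empty slot, let go, and I handed the job in at about 24 s; no verdict was reported.

**What I did:** I picked the plate up by its width and laid it on the rest, foot on the ledge and tab up. I let go there, took it again by the tab, and lowered it into the slot until it touched the floor.

**On the rest:** After release the force was about zero, and in both views the plate lay on its expected outline to within 1–3 mm.

**In the rack:** It touched the floor with the foot computed at 10.3 mm (pad top 9.5 mm), and there was almost no side force going in. The last pictures show it upright and level with the two stored plates, which had not visibly moved. The gripper was open and 18 cm above.

**What disagreed or was not checked:**
- **Tool offset:** The fingertips are about 39 mm further back along the tool than the given tool frame says. The first closing was therefore in the air above the plate. I corrected for it from the camera pictures.
- **Ramp contact:** I pressed the plate against the ramp with about 40 N for a moment, then backed off.
- **Upright angle:** I judged it by comparing with the stored plates, not by measuring it.
- **Bottles and mirror mount:** I didn't measure them again at the end; I saw no sign of touching them.

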